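# Fill the walnut pail for breakfast

### The arm

A 6-joint arm with a two-finger parallel gripper is mounted at the origin on the work surface. World frame = base frame: x ahead of the robot, y to its left, z up, the work surface at z = 0. Lengths are in m, angles in rad, forces in N, time in s.
With the tool pointing down it reaches from about 0.3 to 0.875 m from the base axis. Payload 6.4 kg.
Tool frame: the origin (TCP) lies at the centre of the arm's flange, where the gripper is bolted on; the fingertips stand 173 mm ahead of it and the grasp point (between the pads) lies 155 mm ahead of it; z points along the fingers, x is the direction in which the jaws open and shut, and the axes are right-handed (so a half turn about z gives the same grasp; the last joint's range is limited). The gripper opens to 85 mm and grips with 20 to 120 N. Pads are 22 mm wide; open, the fingers measure 114 mm over their backs; the gripper's body (76 mm by 85 mm) begins 54 mm behind the grasp point. The pads swing forward as they close: fully open they stand 13 mm farther back than shut.
Start: joints at [-1.442, 0.181, 1.607, -0, 1.354, -0.206], TCP at [0.189, -0.543, 0.405] pointing down, gripper open.
Joint ranges: [-2.99, 2.99], [-0.89, 2.07], [0.3, 2.58], [-1.14, 4.28], [0, 2.63], [-3.12, 3.12]. Speed limits (rad/s): [2.57, 2.57, 3.01, 3.14, 3.14, 3.14].

### API

Orientations are given as a unit quaternion [w, x, y, z].
In Python, from bench import ctrl gives the robot as it stands. The module is installed in compiled form; this text tells all that it offers.
- The arm moves only by the tool move_arm, never from a script. Its argument "moves" is a list of rows, each an object of numbers: "gripper": the opening in per cent of the stroke, from 0 (shut) to 100 (fully open); "x", "y", "z": the shift along the tool's x, y, z in cm; "roll": the turn about the tool's z in degrees. In form: [{"gripper": .., "x": .., "y": .., "z": .., "roll": ..}, ...]. A call has 1 to 5 rows; each row shifts and turns the commanded pose from where the row before left it, along the tool's axes as they then stand; what a row does not reach is not made up. A row lasts 1/8 s, in which the tool goes at most 62.5 mm and 10.7 degrees, less where a joint would pass 70% of its speed; a pose out of reach is approached as far as the arm can. A call is refused whole if a number of a shift passes 6.25 or a number of a turn 10.7, either way. A call with a gripper value outside its range is refused whole. The fingers move at their own pace and stop on an object; the grip force is fixed at half the most. Time passes only in rows, so rows that do not move let the fingers close. It gives the time, the measured TCP pose, the force and the opening at its end, in the units of the state.
- ctrl.get_obs(): the state, without advancing time (a new reading comes with each control period).
- ctrl.camera(name): name is "scene" or "top"; returns a dict with "img" (480x640x3 uint8, red, green, blue), "fx", "fy", "cx", "cy" (pixels), "world_from_camera" (4x4, takes a point from camera to world coordinates). Camera axes: x right, y up, looking along -z (the intrinsics and any distortion apply to the point x, -y, -z); pixel columns grow to the right and rows downward; lengths in m; the calibration is good to about 2 mm. A picture is of the moment at which its call begins. There is no depth.
- ctrl.hand_in(): hands the job in, once; it reports no verdict.
The state is a dict: "time_s": time; "q": joint angles; "dq": joint speeds; "joint_efforts": joint torques, N m; "eef_pos": TCP position; "eef_rot": TCP orientation; "wrist_force": force on the tool from outside, world axes, zero at the start; "torque": the same for the moment, N m; "opening": opening from 0.0 (shut) to 1.0 (fully open).
Only numpy, scipy, OpenCV 4.12 (cv2) and the standard library are available. Lean on these libraries where they do the work, as an engineer would, in place of code of your own. Each camera call takes 0.05 s, during which the arm holds its last target. There are 200 camera calls.

### The job

First lift the hanging pail off its hook and stand it in the middle of the wooden board. Then lift the scoop off its hook and use it to move every walnut from the white tub into the pail, never picking walnuts with the fingers, and finally stand the scoop upright in the middle of the flat white dish. Leave the oil bottle, the jam jar and the mug where they are.

Things in the scene. Friction and masses are not known exactly. Their poses are not given: they have to be found in the camera images.
- stand: fixed hook stand: wooden foot, two steel posts (183 mm tall) at y = -80 and +80 mm, x = 0. From each post a 10 mm round arm runs level along the stand's -x to x = -138 mm, centre line 175 mm high, ending in a tip turned up 12 mm at x = -144. Pail and scoop hang near x = -115, either on either arm. Origin on the counter midway between the posts, z up
- hook_left (a point): end of the straight part of the arm at y = +80 mm of the stand, on its centre line. To free what hangs there, lift it about 22 mm (more than 14, less than 30), then draw it level 130 mm along the stand's -x
- hook_right (a point): the same on the arm at y = -80 mm of the stand
- pail: open steel pail, 160 mm along x, 110 mm along y, walls 3 mm thick and 80 mm high, 350 g. An inverted-V handle of 8 mm rod in its y-z plane rises from the long sides to a peak 130 mm up, with an upright wooden grip on top, up to 182 mm. It hangs upright by the underside of the peak, its x along the stand's x. Origin at the centre of its underside, z up
- pail_grip (a point): centre of the pail's wooden grip, 22 x 22 mm square and 50 mm tall (132 to 182 mm above the pail's underside), sides along the pail's x and y; this point is 157 mm above the pail's origin
- scoop: steel scoop, 250 g: flat pan 94 mm along x, 90 mm along y, 2.5 mm thick, open at its front (+x), back wall at x = -47 mm, side walls 37 mm high that start 22 mm behind the lip. A stem rises from the back wall to an eye of 8 mm rod, 75 to 131 mm up, 40 mm wide, by whose top it hangs level, lip towards the stand's -x. Stands steadily on its underside. Origin at the centre of the underside, z up
- scoop_grip (a point): centre of the scoop's upright wooden grip on top of the eye, 22 x 22 mm square and 50 mm tall (133 to 183 mm above the pan's underside), sides along the scoop's x and y; this point is 158 mm above the pan's underside and at x = -14 mm of the scoop. (The front lip is the pan's edge at x = +47 mm)
- tub: fixed white tub, split into two equal troughs side by side by a divider along its x. Walnuts lie on the level floor (225 mm along x, -112 to +112, 5 mm above the counter). Each trough is 104 mm wide, its middle at y = -54.5 or +54.5 mm; one may be empty. Walls 5 mm thick, 60 mm high; all upright but the near end (-x), which slopes outward. Origin on the counter under the floor's centre, z up
- tub_slope (a point): foot of the tub's sloping near end, on the floor at x = -112 mm, y = 0; from here the end wall rises outward to x = -157 mm at the 60 mm high rim, so walnuts pushed against it climb onto the scoop. At the start all walnuts lie within 115 mm of this foot, so the scoop fits flat on the floor of the far half
- board: loose wooden board 200 mm along x, 150 mm along y, 14 mm thick, on which the pail is to stand. Origin at the centre of its underside
- dish: loose flat round white dish (a plain disc), 160 mm across, 10 mm thick, on which the scoop is to stand. Origin at the centre of its underside
- nut0: a walnut, a brown ball 34 mm across, 15 g, with its origin at its centre; smooth (friction about 0.3), and it rolls freely: tilt the scoop back to carry it, lip down 30 to 45 degrees to pour. None if absent from this start
- nut1: a walnut, a brown ball 34 mm across, 15 g, with its origin at its centre; smooth (friction about 0.3), and it rolls freely: tilt the scoop back to carry it, lip down 30 to 45 degrees to pour. None if absent from this start
- nut2: a walnut, a brown ball 34 mm across, 15 g, with its origin at its centre; smooth (friction about 0.3), and it rolls freely: tilt the scoop back to carry it, lip down 30 to 45 degrees to pour. None if absent from this start
- nut3: a walnut, a brown ball 34 mm across, 15 g, with its origin at its centre; smooth (friction about 0.3), and it rolls freely: tilt the scoop back to carry it, lip down 30 to 45 degrees to pour. None if absent from this start
- nut4: a walnut, a brown ball 34 mm across, 15 g, with its origin at its centre; smooth (friction about 0.3), and it rolls freely: tilt the scoop back to carry it, lip down 30 to 45 degrees to pour. None if absent from this start
- nut5: a walnut, a brown ball 34 mm across, 15 g, with its origin at its centre; smooth (friction about 0.3), and it rolls freely: tilt the scoop back to carry it, lip down 30 to 45 degrees to pour. None if absent from this start
- nut6: a walnut, a brown ball 34 mm across, 15 g, with its origin at its centre; smooth (friction about 0.3), and it rolls freely: tilt the scoop back to carry it, lip down 30 to 45 degrees to pour. None if absent from this start
- nut7: a walnut, a brown ball 34 mm across, 15 g, with its origin at its centre; smooth (friction about 0.3), and it rolls freely: tilt the scoop back to carry it, lip down 30 to 45 degrees to pour. None if absent from this start
- nut8: a walnut, a brown ball 34 mm across, 15 g, with its origin at its centre; smooth (friction about 0.3), and it rolls freely: tilt the scoop back to carry it, lip down 30 to 45 degrees to pour. None if absent from this start
- nut9: a walnut, a brown ball 34 mm across, 15 g, with its origin at its centre; smooth (friction about 0.3), and it rolls freely: tilt the scoop back to carry it, lip down 30 to 45 degrees to pour. None if absent from this start
- oil_bottle: bystander: square glass oil bottle 64 x 64 mm, 158 mm tall with its cork. Origin at the centre of its underside
- jam_jar: bystander: jam jar 72 mm across, 85 mm tall. Origin at the centre of its underside
- mug: bystander: white mug 80 mm across, 90 mm tall, handle at its +y. Origin at the centre of its underside
Not all that is in view belongs to the job. What is shaped like the nut7 but yellow is not meant.

How it is judged:
By the outcome, as a careful person would: the job done as asked, in the order asked, and still so for the second after the job is handed in, with the robot touching nothing.
Of nut0, nut1, nut2, nut3, nut4, nut5, nut6, nut7, nut8, nut9 only 5 to 8 are there at a start; the rules pass over those that are not, and their reading is None.
At some moment in a run one of board, dish may be knocked a few centimetres aside while the robot is not near it.
It also fails if it takes over 210 s, if anything falls off the work surface, if the arm or the gripper's body presses on something with over 40 N, if the wrist force passes 120 N, or if a joint passes its speed limit or range.

## Working session

There is one attempt and no reset: what is moved stays moved. The work goes in short steps, Python scripts to look and compute and a tool call to move; the robot and the scene stay as the last step left them, time stands still between calls to the robot, and variables do not carry over. Pictures are saved under pics/ and viewed, about 12 in all and at most 16, crops included, and the job is handed in when it is done.

Besides the shell and the picture viewer there is one more tool, called after "Request:" as name(argument=value, ...), one argument or row to a line, values as JSON. move_arm: Moves the arm, as the interface text tells. Its arguments: {"type":"object","properties":{"moves":{"type":"array","items":{"type":"object","properties":{"gripper":{"type":"number"},"x":{"type":"number"},"y":{"type":"number"},"z":{"type":"number"},"roll":{"type":"number"}}}}},"required":["moves"]}

```bash
mkdir -p pics; ls
python3 - <<'E'
from bench import ctrl
import cv2, numpy as np
np.set_printoptions(precision=4,suppress=True)
o=ctrl.get_obs()
for k in o: print(k,np.round(o[k],4))
for n in("scene","top"):
    c=ctrl.camera(n); cv2.imwrite(f"pics/{n}0.png",c["img"][:,:,::-1]); print(n,[k for k in c],c["fx"],c["fy"],c["cx"],c["cy"]); print(c["world_from_camera"])
E
```

```text
pics
time_s 0.0
q [-1.4423  0.1816  1.608  -0.      1.3538 -0.2063]
dq [-0.0017 -0.0007  0.0002  0.0003  0.0018  0.0001]
joint_efforts [  0.0022 -44.4859 -35.1341  -0.       0.009    0.    ]
eef_pos [ 0.1889 -0.5428  0.4038]
eef_rot [-0.0007  0.815  -0.5794 -0.0006]
wrist_force [0.7418 0.134  0.656 ]
torque [-0.0302 -0.0037  0.0032]
opening 1.0006
scene ['img', 'fx', 'fy', 'cx', 'cy', 'world_from_camera'] 510.6275306059913 510.6275306059913 320.0013105115531 242.66454234504081
[[ 0.7922 -0.4306  0.4325  1.0261]
 [ 0.6101  0.575  -0.5451 -0.5454]
 [-0.0139  0.6957  0.7182  0.8852]
 [ 0.      0.      0.      1.    ]]
top ['img', 'fx', 'fy', 'cx', 'cy', 'world_from_camera'] 579.6189036926171 579.6189036926171 307.2290156844431 242.81434893950785
[[-0.0287  0.9977 -0.0613  0.4877]
 [-0.9996 -0.0286  0.0018  0.0096]
 [ 0.      0.0614  0.9981  1.4151]
 [ 0.      0.      0.      1.    ]]
```

View pics/scene0.png

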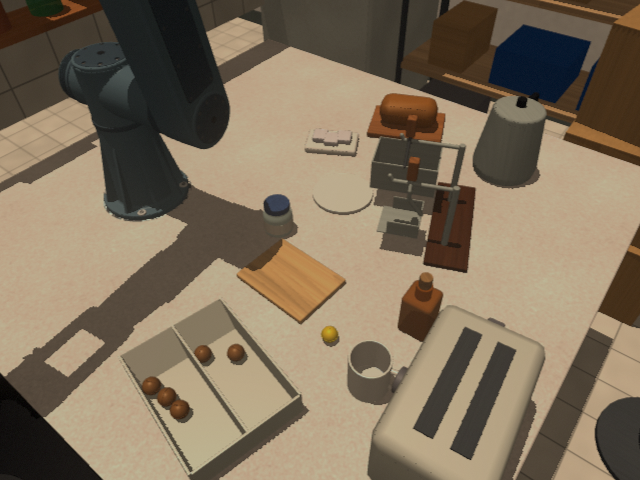

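View pics/top0.png

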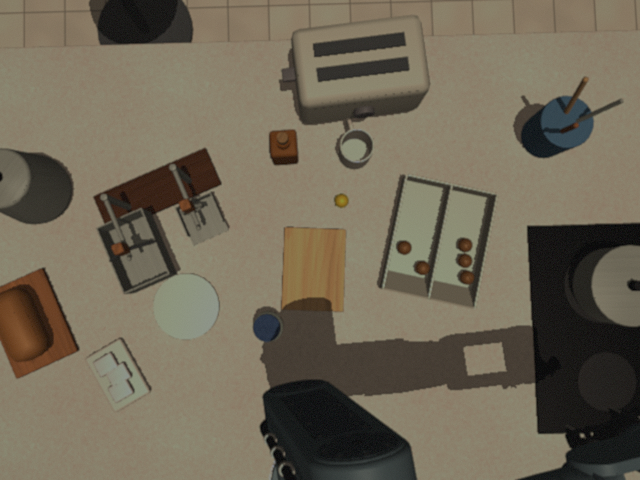

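Top view (image right = −y, up = +x):
- **Stand:** it is at (160,190). The pail hangs at (135,245), on the image-left arm, and the scoop at (200,215).
- **Goals and tub:** the dish is at (186,306), the board at (314,270) and the tub at (437,240).
- **Walnuts:** I see five brown ones, two in the left trough and three in the right. The yellow ball at (341,200) is the decoy.

Next I'll measure.

```bash
cat > h.py <<'E'
import cv2, numpy as np
from bench import ctrl
np.set_printoptions(precision=4,suppress=True)
def ray(c,u,v):
    M=np.array(c["world_from_camera"]); d=np.array([(u-c["cx"])/c["fx"],-(v-c["cy"])/c["fy"],-1.])
    return M[:3,3], M[:3,:3]@d
def plane(c,u,v,z):
    o,d=ray(c,u,v); return o+d*(z-o[2])/d[2]
def tri(c1,p1,c2,p2):
    o1,d1=ray(c1,*p1);o2,d2=ray(c2,*p2)
    s=np.linalg.lstsq(np.c_[d1,-d2],o2-o1,rcond=None)[0]
    a,b=o1+s[0]*d1,o2+s[1]*d2
    return (a+b)/2,np.linalg.norm(a-b)
def proj(c,P):
    M=np.array(c["world_from_camera"]); p=M[:3,:3].T@(np.array(P)-M[:3,3])
    return c["cx"]+c["fx"]*p[0]/-p[2], c["cy"]-c["fy"]*p[1]/-p[2]
def blobs(c,lo,hi,amin=30):
    hsv=cv2.cvtColor(c["img"],cv2.COLOR_RGB2HSV); m=cv2.inRange(hsv,np.array(lo),np.array(hi))
    n,l,s,ce=cv2.connectedComponentsWithStats(m)
    return [(s[i][4],tuple(s[i][:4]),np.round(ce[i],1)) for i in range(1,n) if s[i][4]>=amin],m
E
python3 - <<'E'
from h import *
T=ctrl.camera("top");S=ctrl.camera("scene")
for n,c in(("T",T),("S",S)):
    hsv=cv2.cvtColor(c["img"],cv2.COLOR_RGB2HSV)
    pts=dict(T=[(120,249),(186,204),(404,247),(315,260),(186,306),(210,170),(330,330)],S=[(412,128),(413,168),(168,396),(290,280),(345,195),(445,250)])[n]
    for p in pts: print(n,p,hsv[p[1],p[0]])
    for b in blobs(c,(0,130,40),(18,255,255),30)[0]: print(n,b)
a=T["img"][140:300,80:240];cv2.imwrite("pics/t_stand.png",cv2.resize(a,None,fx=3.75,fy=3.75,interpolation=cv2.INTER_CUBIC)[:,:,::-1])
a=S["img"][80:280,360:490];b=cv2.resize(a,None,fx=3,fy=3,interpolation=cv2.INTER_CUBIC)
a2=T["img"][150:300,80:240];b2=cv2.resize(a2,(640*600//600,600))[:, :]
b2=cv2.resize(a2,(400,375),interpolation=cv2.INTER_CUBIC); o=np.zeros((600,790,3),np.uint8);o[:,:390]=b;o[:375,390:]=b2
cv2.imwrite("pics/stand.png",o[:,:,::-1])
E
```

```text
T (120, 249) [ 12 171 119]
T (186, 204) [ 12 160 107]
T (404, 247) [ 14 156 106]
T (315, 260) [ 17 131 140]
T (186, 306) [ 41  37 146]
T (210, 170) [  9 150  56]
T (330, 330) [17 68 71]
T (np.int32(99), (np.int32(565), np.int32(78), np.int32(23), np.int32(35)), array([576.2,  94.1]))
T (np.int32(827), (np.int32(270), np.int32(130), np.int32(27), np.int32(34)), array([283.2, 146.4]))
T (np.int32(1012), (np.int32(174), np.int32(149), np.int32(46), np.int32(45)), array([199.6, 170.6]))
T (np.int32(1979), (np.int32(105), np.int32(165), np.int32(90), np.int32(48)), array([152.8, 191.3]))
T (np.int32(66), (np.int32(182), np.int32(180), np.int32(11), np.int32(17)), array([187.7, 188.9]))
T (np.int32(150), (np.int32(95), np.int32(195), np.int32(16), np.int32(27)), array([102.1, 208.8]))
T (np.int32(98), (np.int32(112), np.int32(204), np.int32(16), np.int32(13)), array([118.5, 210.6]))
T (np.int32(75), (np.int32(285), np.int32(228), np.int32(8), np.int32(12)), array([287.9, 232.7]))
T (np.int32(387), (np.int32(301), np.int32(229), np.int32(14), np.int32(71)), array([306.6, 265.6]))
T (np.int3
[... 1873 characters left out ...]
2(474), (np.int32(428), np.int32(200), np.int32(21), np.int32(42)), array([438.2, 222.3]))
S (np.int32(2096), (np.int32(599), np.int32(227), np.int32(41), np.int32(99)), array([625.3, 287.3]))
S (np.int32(4665), (np.int32(237), np.int32(239), np.int32(108), np.int32(84)), array([290.9, 279.6]))
S (np.int32(1904), (np.int32(398), np.int32(273), np.int32(45), np.int32(68)), array([419.6, 307.3]))
S (np.int32(207), (np.int32(194), np.int32(345), np.int32(17), np.int32(17)), array([202.6, 353.1]))
S (np.int32(211), (np.int32(228), np.int32(344), np.int32(16), np.int32(17)), array([235.4, 352.3]))
S (np.int32(820), (np.int32(142), np.int32(377), np.int32(47), np.int32(42)), array([165.8, 397.4]))
```

View pics/stand.png

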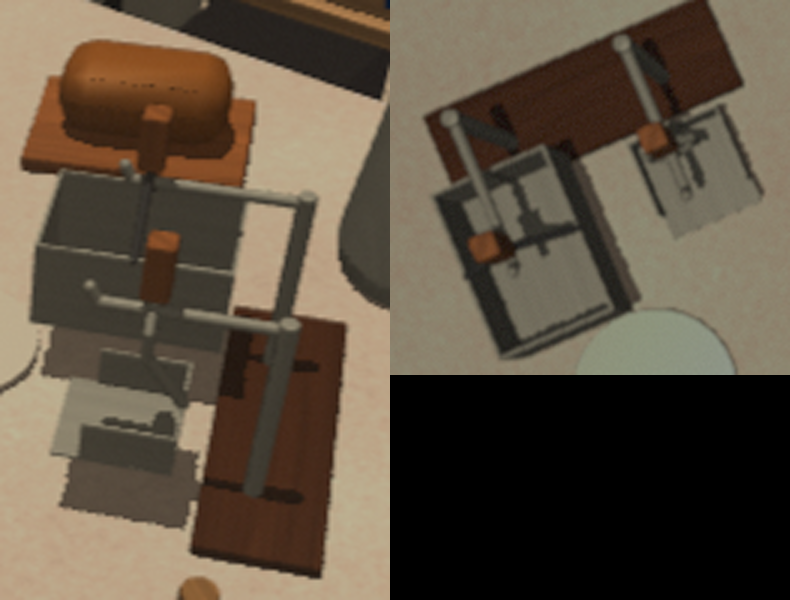

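Crop: the pail grip is at top-view px ≈(118,249) and the scoop grip at ≈(186,204). The arms run down-right in the image, and both items hang just inboard of the tips.

Run:
```python
from h import *
T=ctrl.camera("top");S=ctrl.camera("scene")
pl,pr=plane(T,104.4,197.2,.183),plane(T,173.2,167.2,.183)
tl,tr=plane(T,129.2,257.2,.187),plane(T,198.4,227.6,.187)
print("posts",pl,pr,np.linalg.norm(pl-pr),"tips",tl,tr,np.linalg.norm(tl-pl),np.linalg.norm(tr-pr))
y=(pl-pr)[:2];print("stand yaw from posts",np.degrees(np.arctan2(-y[0],y[1])))
for a,b in((pl,tl),(pr,tr)):
    d=(a-b)[:2];print("yaw arm",np.degrees(np.arctan2(d[1],d[0])))
# grips: shape via mask split
for nm,p,s in(("pail",(118.4,248.9),(411.7,126)),("scoop",(186,204),(413,168.1))):
    print(nm,tri(T,p,S,s),"at .235",plane(T,*p,.235))
h=cv2.cvtColor(T["img"],cv2.COLOR_RGB2HSV)
print(h[196:212,178:196,2]);
print(h[242:256,110:130,2])
# dish, board, tub
b,m=blobs(T,(30,15,110),(60,80,200),300);print("dish?",b)
hb,m=blobs(T,(12,85,60),(22,200,220),1000);print("board?",hb)
b,m=blobs(T,(22,20,100),(45,80,255),400);print("tub?",b)
for p in [(430,200),(460,220),(405,280),(440,240),(403,178),(395,240),(415,285),(240,340),(200,400)]: print(p,h[p[1],p[0]])
a=T["img"][165:315,370:510];cv2.imwrite("pics/tub.png",cv2.resize(a,(560,600),interpolation=cv2.INTER_CUBIC)[:,:,::-1])
```

```text
posts [0.6737 0.4385 0.183 ] [0.7343 0.2904 0.183 ] 0.1600366089125461 tips [0.5435 0.3855 0.187 ] [0.6022 0.2378 0.187 ] 0.1406045671559923 0.14218358465125078
stand yaw from posts 22.257832430834384
yaw arm 22.158302170747206
yaw arm 21.716022451768012
pail (array([0.5596, 0.4002, 0.21  ]), np.float64(0.0018344260030551142)) at .235 [0.5589 0.3927 0.235 ]
scoop (array([0.648 , 0.2562, 0.216 ]), np.float64(0.003858013262929013)) at .235 [0.647  0.2535 0.235 ]
[[ 60  57  57  58  64  86 105 111 102  83  59  55  50  48  43  40  52  60]
 [ 59  57  57  57  56  73  97 107 107  90  65  53  52  56  48  57  64  70]
 [ 58  56  58  54  57  67  82  93 100  82  63  63  76  70  53  55  60  63]
 [ 59  55  54  56  66  75  85  91  95  84  65  70  84  67  50  46  48  45]
 [ 55  56  66  80  94  98 100 101 102  95  75  64  65  53  46  41  38  39]
 [ 60  74  88 104 112 111 108 105 105 102  89  59  40  36  44  40  42  40]
 [ 69  92 109 115 118 112 106 100 103 107 102  72  43  35  43  42  42  41]
 [ 84 101 114 118 115 112 104 103 105 108 110  89  53  38  40  42  45  50]
 [115 109 112 115 115 111 107 104 1
[... 4403 characters left out ...]
(np.int32(87), np.int32(341), np.int32(61), np.int32(70)), array([116.6, 375.8])), (np.int32(2468), (np.int32(487), np.int32(386), np.int32(84), np.int32(93)), array([528.9, 433.8])), (np.int32(437), (np.int32(359), np.int32(394), np.int32(46), np.int32(36)), array([384.6, 411.3])), (np.int32(3991), (np.int32(129), np.int32(399), np.int32(137), np.int32(81)), array([186.3, 442.1])), (np.int32(1686), (np.int32(0), np.int32(408), np.int32(61), np.int32(72)), array([ 22. , 446.5]))]
(430, 200) [ 30  46 140]
(460, 220) [ 31  45 141]
(405, 280) [19 64 95]
(440, 240) [ 32  37 139]
(403, 178) [15 51 50]
(395, 240) [ 34  41 144]
(415, 285) [20 65 94]
(240, 340) [ 19  59 142]
(200, 400) [ 24  51 139]
```

View pics/tub.png

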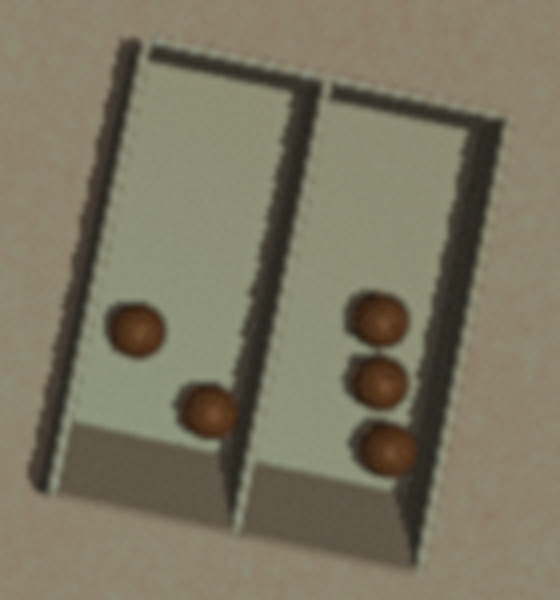

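The crop shows the tub with far rim corners at (406.8,175.5) and (495.8,194.5), and near rim corners at (383,288) and (474.3,307). There are five walnuts, all in the near half.

Run:
```python
from h import *
T=ctrl.camera("top");S=ctrl.camera("scene")
q=[plane(T,*p,.06)[:2] for p in((406.8,175.5),(495.8,194.5),(383,288),(474.3,307),(429,297.8),(451,185))]
fl,fr,nl,nr,dn,df=q
def ang(d): return np.degrees(np.arctan2(d[1],d[0]))
print("tub corners",*q); print("yaws",ang(fl-nl),ang(fr-nr),ang(df-dn),ang(fl-fr)-90,ang(nl-nr)-90,"W",np.linalg.norm(fl-fr),np.linalg.norm(nl-nr),"L",np.linalg.norm(fl-nl),np.linalg.norm(fr-nr))
c=np.mean([fl,fr,nl,nr],0);yaw=np.radians(np.mean([ang(fl-nl),ang(fr-nr),ang(df-dn),ang(fl-fr)-90,ang(nl-nr)-90]))
ex=np.array([np.cos(yaw),np.sin(yaw)]);ey=np.array([-ex[1],ex[0]]);o=c+ex*.02 # rim spans x -157..+117
print("tub yaw",np.degrees(yaw),"origin",o)
f=plane(T,389.5,270.5,.005)[:2]-o;print("foot check",f@ex,f@ey)
print("nuts")
for p in((464.6,244.7),(403.8,247.3),(464.5,260.5),(422.2,267.6),(466.8,277.2)):
    w=plane(T,*p,.022)[:2];print(w,(w-o)@ex,(w-o)@ey)
# board in scene and top
for n,c,lo in(("S",S,(12,100,90)),("T",T,(12,85,60))):
    b,m=blobs(c,lo,(22,200,255),1000)
    m2=np.zeros_like(m);x0,y0,x1,y1=dict(S=(230,230,350,325),T=(275,220,350,315))[n];m2[y0:y1,x0:x1]=m[y0:y1,x0:x1]
    m2=cv2.morphologyEx(m2,cv2.MORPH_CLOSE,np.ones((5,5)));cs=max(cv2.findContours(m2,0,2)[0],key=cv2.contourArea)
    hull=cv2.convexHull(cs);ap=cv2.approxPolyDP(hull,5,True)[:,0]
    print(n,ap.tolist());P=np.array([plane(c,*p,.014)[:2] for p in hull[:,0]],np.float32)
    print(n,"board",cv2.minAreaRect(P*1000))
    lo,hi,bx=dict(S=((12,30,140),(30,80,255),(300,170,385,225)),T=((30,15,110),(60,80,200),(145,265,230,350)))[n]
for n,c,lo,hi,bx in(("T",T,(30,15,110),(60,80,200),(145,265,230,350)),):
    b,m=blobs(c,lo,hi);m2=np.zeros_like(m);m2[bx[1]:bx[3],bx[0]:bx[2]]=m[bx[1]:bx[3],bx[0]:bx[2]]
    cs=max(cv2.findContours(m2,0,2)[0],key=cv2.contourArea);P=np.array([plane(c,*p,.01)[:2] for p in cs[:,0]],np.float32)
    print("dish",cv2.minEnclosingCircle(P*1000))
for nm,p in(("jam",(266,325)),("mug",(354,149)),("bottle",(284,146)),("yellow",(341,200))): print(nm,plane(T,*p,.06)[:2])
```

```text
tub corners [ 0.7233 -0.2321] [ 0.6722 -0.4398] [ 0.4605 -0.1663] [ 0.4103 -0.377 ] [ 0.4346 -0.2725] [ 0.6977 -0.3354]
yaws -14.061685893031804 -13.489234340633713 -13.432009753000841 -13.827712514328283 -13.385536889165351 W 0.21387800448682687 0.21658191264016233 L 0.27097247628259497 0.2693034790624429
tub yaw -13.639235878031997 origin [ 0.586  -0.3085]
foot check -0.11010518809373787 0.09444189483084185
nuts
[ 0.5579 -0.3714] -0.012451632441819453 -0.06773506096611957
[ 0.5559 -0.2248] -0.049017928753182984 0.07420325236447595
[ 0.5199 -0.3694] -0.049841260865523554 -0.07478571567254924
[ 0.5058 -0.2671] -0.08769351331602793 0.02131934690429047
[ 0.4797 -0.3731] -0.08802536941116595 -0.08785813016784069
S [[281, 238], [344, 279], [300, 322], [237, 276]]
S board ((513.71826171875, -9.413375854492188), (153.4625701904297, 204.94752502441406), 86.06871032714844)
T [[285, 227], [345, 230], [342, 311], [281, 308]]
T board ((510.06524658203125, -5.565574645996094), (150.02476501464844, 200.96522521972656), 86.26019287109375)
dish ((429.3825988769531, 305.2925109863281), 79.6541976928711)
jam [0.3826 0.1084]
mug [ 0.7901 -0.1097]
bottle [0.802  0.0556]
yellow [ 0.6696 -0.0751]
```

Key poses:

| Item | Position (x, y), m | Yaw |
|---|---|---|
| Stand | – | 22° |
| Tub | (.586, −.3085) | −13.6° |
| Board | (.512, −.0075) | −4° |
| Dish | (.429, .305) | – |
| Pail grip | ≈(.559, .392, .212) | – |

I'm heading to the pail.

Request:
move_arm(
  moves=[
    {"gripper": 100, "roll": -2.8, "z": -3},
    {"gripper": 100, "x": -4.2, "y": -4, "z": -2},
    {"gripper": 100, "x": -4.2, "y": -4},
    {"gripper": 100, "x": -4.2, "y": -4},
    {"gripper": 100, "x": -4.2, "y": -4},
  ],
)

```text
validation failed for argument at $.mo...
```

Request:
move_arm(
  moves=[
    {"gripper": 100, "x": -4.2, "y": -4},
    {"gripper": 100, "x": -4.2, "y": -4},
    {"gripper": 100, "x": -4.2, "y": -4},
    {"gripper": 100, "x": -4.2, "y": -4},
    {"gripper": 100, "x": -4.2, "y": -4},
  ],
)

```text
validation failed for argument at $.mo...
```

Request:
move_arm(
  moves=[
    {"gripper": 100, "x": -4.2, "y": -4},
    {"gripper": 100, "x": -4.2, "y": -4},
    {"gripper": 100, "x": -4.2, "y": -4},
    {"gripper": 100, "x": -4.2, "y": -4},
    {"gripper": 100},
  ],
)

```text
validation failed for argument at $.mo...
```

Request:
move_arm(
  moves=[
    {"gripper": 100, "x": 0, "y": 0, "z": -3, "roll": -2.8},
    {"gripper": 100, "x": -4.2, "y": -4, "z": -2, "roll": 0},
    {"gripper": 100, "x": -4.2, "y": -4, "z": 0, "roll": 0},
    {"gripper": 100, "x": -4.2, "y": -4, "z": 0, "roll": 0},
    {"gripper": 100, "x": -4.2, "y": -4, "z": 0, "roll": 0},
  ],
)

```text
time_s: 1.02
eef_pos: [0.2747, -0.3257, 0.4548]
eef_rot: [0.0, 0.829, -0.56, 0.0]
wrist_force: [1.0, -0.3, -0.1]
opening: 1.0
```

Request:
move_arm(
  moves=[
    {"gripper": 100, "x": -4, "y": -3.8, "z": 0, "roll": 0},
    {"gripper": 100, "x": -4, "y": -3.8, "z": 0, "roll": 0},
    {"gripper": 100, "x": -4, "y": -3.8, "z": 0, "roll": 0},
    {"gripper": 100, "x": -4, "y": -3.8, "z": 0, "roll": 0},
    {"gripper": 100, "x": -4, "y": -3.8, "z": 0, "roll": 0},
  ],
)

```text
time_s: 1.65
eef_pos: [0.3759, -0.0691, 0.4551]
eef_rot: [-0.0, 0.829, -0.559, 0.001]
wrist_force: [1.3, -0.8, 0.1]
opening: 0.998
```

Request:
move_arm(
  moves=[
    {"gripper": 100, "x": -4, "y": -3.8, "z": 0, "roll": 0},
    {"gripper": 100, "x": -4, "y": -3.8, "z": 0, "roll": 0},
    {"gripper": 100, "x": -4, "y": -3.8, "z": 0, "roll": 0},
    {"gripper": 100, "x": -4, "y": -3.8, "z": 0, "roll": 0},
    {"gripper": 100, "x": -4, "y": -3.8, "z": 0, "roll": 0},
  ],
)

```text
time_s: 2.28
eef_pos: [0.4774, 0.1878, 0.4549]
eef_rot: [-0.0, 0.829, -0.559, 0.0]
wrist_force: [0.9, -0.9, 0.2]
opening: 0.998
```

Request:
move_arm(
  moves=[
    {"gripper": 100, "x": -4, "y": -3.8, "z": 0, "roll": 0},
    {"gripper": 100, "x": -4, "y": -3.8, "z": 0, "roll": 0},
    {"gripper": 100, "x": -4, "y": -3.8, "z": 0, "roll": 0},
    {"gripper": 100, "x": -3.9, "y": -3.9, "z": 0, "roll": 0},
    {"gripper": 100, "x": 0, "y": 0, "z": 0, "roll": 0},
  ],
)

```text
time_s: 2.9
eef_pos: [0.5597, 0.3936, 0.4522]
eef_rot: [0.001, 0.83, -0.558, -0.001]
wrist_force: [0.3, -0.9, 0.0]
opening: 1.003
```

Run:
```python
from h import *
S=ctrl.camera("scene");o=ctrl.get_obs();print(np.array(o["eef_pos"]),np.array(o["q"]),np.array(o["eef_rot"]))
a=S["img"][30:230,330:500];cv2.imwrite("pics/p1.png",cv2.resize(a,None,fx=3,fy=3,interpolation=cv2.INTER_CUBIC)[:,:,::-1])
```

```text
[0.5595 0.3919 0.4529] [ 0.4378  0.388   1.2515 -0.0001  1.5045  1.6228] [ 0.001   0.8295 -0.5584 -0.0006]
```

View pics/p1.png

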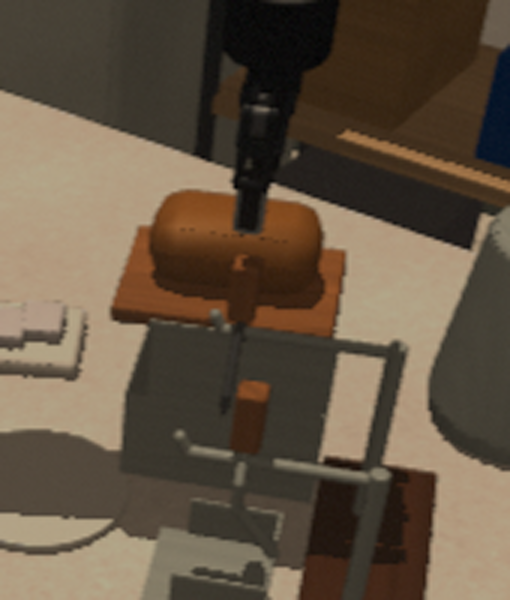

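The fingers are lined up above the pail grip (crop (245,235) above (245,275)). I'll descend, grip and lift.

Request:
move_arm(
  moves=[
    {"gripper": 100, "x": 0, "y": 0, "z": 3, "roll": 0},
    {"gripper": 100, "x": 0, "y": 0, "z": 3, "roll": 0},
    {"gripper": 100, "x": 0, "y": 0, "z": 2.3, "roll": 0},
    {"gripper": 0, "x": 0, "y": 0, "z": 0, "roll": 0},
    {"gripper": 0, "x": 0, "y": 0, "z": 0, "roll": 0},
  ],
)

```text
time_s: 3.58
eef_pos: [0.5598, 0.3899, 0.3735]
eef_rot: [-0.001, 0.829, -0.56, 0.001]
wrist_force: [-0.6, -0.7, -0.4]
opening: 0.607
```

Request:
move_arm(
  moves=[
    {"gripper": 0, "x": 0, "y": 0, "z": 0, "roll": 0},
    {"gripper": 0, "x": 0, "y": 0, "z": 0, "roll": 0},
    {"gripper": 0, "x": 0, "y": 0, "z": 0, "roll": 0},
    {"gripper": 0, "x": 0, "y": 0, "z": 0, "roll": 0},
    {"gripper": 0, "x": 0, "y": 0, "z": 0, "roll": 0},
  ],
)

```text
time_s: 4.2
eef_pos: [0.5594, 0.392, 0.3746]
eef_rot: [-0.003, 0.829, -0.559, 0.0]
wrist_force: [-1.7, 5.3, 6.1]
opening: 0.249
```

Request:
move_arm(
  moves=[
    {"gripper": 0, "x": 0, "y": 0, "z": -0.7, "roll": 0},
    {"gripper": 0, "x": 0, "y": 0, "z": -0.8, "roll": 0},
    {"gripper": 0, "x": 0, "y": 0, "z": -0.7, "roll": 0},
    {"gripper": 0, "x": 0, "y": 0, "z": 0, "roll": 0},
    {"gripper": 0, "x": 0, "y": 0, "z": 0, "roll": 0},
  ],
)

```text
time_s: 4.82
eef_pos: [0.5594, 0.3903, 0.3934]
eef_rot: [0.0, 0.829, -0.559, -0.0]
wrist_force: [-0.3, 0.2, -3.0]
opening: 0.25
```

Request:
move_arm(
  moves=[
    {"gripper": 0, "x": 0, "y": 1.5, "z": 0, "roll": 0},
    {"gripper": 0, "x": 0, "y": 3, "z": 0, "roll": 0},
    {"gripper": 0, "x": 0, "y": 3, "z": 0, "roll": 0},
    {"gripper": 0, "x": 0, "y": 3, "z": 0, "roll": 0},
    {"gripper": 0, "x": 0, "y": 3, "z": 0, "roll": 0},
  ],
)

```text
time_s: 5.45
eef_pos: [0.4332, 0.3395, 0.3933]
eef_rot: [0.0, 0.829, -0.559, -0.0]
wrist_force: [-0.1, -0.4, -3.1]
opening: 0.251
```

Request:
move_arm(
  moves=[
    {"gripper": 0, "x": 0, "y": 1, "z": -1, "roll": 0},
    {"gripper": 0, "x": 0, "y": 0, "z": -3, "roll": 0},
    {"gripper": 0, "x": 0, "y": 0, "z": -3, "roll": 0},
    {"gripper": 0, "x": 0, "y": 0, "z": -1, "roll": 0},
    {"gripper": 0, "x": 0, "y": 0, "z": 0, "roll": 0},
  ],
)

```text
time_s: 6.08
eef_pos: [0.4253, 0.3363, 0.4742]
eef_rot: [-0.001, 0.829, -0.559, 0.0]
wrist_force: [1.3, -0.1, -2.9]
opening: 0.247
```

Run:
```python
from h import *
S=ctrl.camera("scene");o=ctrl.get_obs();print(np.array(o["eef_pos"]),np.array(o["wrist_force"]))
cv2.imwrite("pics/p2.png",S["img"][:,:,::-1])
```

```text
[0.4251 0.3361 0.473 ] [ 0.2845 -0.4299 -3.1826]
```

View pics/p2.png

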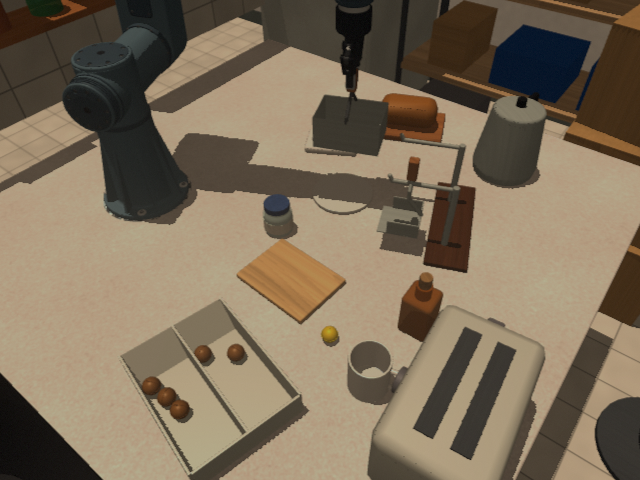

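Pail is free of the hook and hanging under the gripper at (350,125); nothing else has moved. I'm taking it to the board.

Request:
move_arm(
  moves=[
    {"gripper": 0, "x": 2.2, "y": 0.3, "z": 0, "roll": 0},
    {"gripper": 0, "x": 4.4, "y": 0.6, "z": 0, "roll": 0},
    {"gripper": 0, "x": 4.4, "y": 0.6, "z": 0, "roll": 0},
    {"gripper": 0, "x": 4.4, "y": 0.6, "z": 0, "roll": 0},
    {"gripper": 0, "x": 4.4, "y": 0.6, "z": 0, "roll": 0},
  ],
)

```text
time_s: 6.75
eef_pos: [0.474, 0.1411, 0.4719]
eef_rot: [0.001, 0.829, -0.559, -0.001]
wrist_force: [0.2, 0.0, -3.0]
opening: 0.252
```

Request:
move_arm(
  moves=[
    {"gripper": 0, "x": 4.4, "y": 0.6, "z": 0, "roll": 0},
    {"gripper": 0, "x": 4.4, "y": 0.6, "z": 0, "roll": 0},
    {"gripper": 0, "x": 4.4, "y": 0.6, "z": 0, "roll": 0},
    {"gripper": 0, "x": 2.2, "y": 0.3, "z": 0, "roll": 0},
    {"gripper": 0, "x": 0, "y": 0, "z": 0, "roll": 8},
  ],
)

```text
time_s: 7.38
eef_pos: [0.5124, -0.0101, 0.4716]
eef_rot: [0.001, 0.786, -0.618, -0.001]
wrist_force: [-0.2, 0.0, -2.2]
opening: 0.249
```

Request:
move_arm(
  moves=[
    {"gripper": 0, "x": 0, "y": 0, "z": 0, "roll": 9},
    {"gripper": 0, "x": 0, "y": 0, "z": 0, "roll": 9},
    {"gripper": 0, "x": 0, "y": 0, "z": 3, "roll": 0},
    {"gripper": 0, "x": 0, "y": 0, "z": 3, "roll": 0},
    {"gripper": 0, "x": 0, "y": 0, "z": 0, "roll": 0},
  ],
)

```text
time_s: 8.0
eef_pos: [0.511, -0.0079, 0.4097]
eef_rot: [-0.002, -0.682, 0.731, 0.003]
wrist_force: [-0.1, 0.4, -2.8]
opening: 0.249
```

```bash
cat > board.py <<'E'
from h import *
S=ctrl.camera("scene");T=ctrl.camera("top");o=ctrl.get_obs();print(np.array(o["eef_pos"]),np.array(o["wrist_force"]),np.array(o["q"]))
r=np.array(o["eef_rot"]);print("jaw",np.degrees(2*np.arctan2(r[2],r[1])))
for n,c,lo,bx in(("S",S,(12,100,60),(180,200,400,360)),("T",T,(12,85,60),(240,190,380,340))):
    b,m=blobs(c,lo,(22,200,255),1000);m2=np.zeros_like(m);x0,y0,x1,y1=bx;m2[y0:y1,x0:x1]=m[y0:y1,x0:x1]
    m2=cv2.morphologyEx(m2,cv2.MORPH_OPEN,np.ones((3,3)));cs=cv2.findContours(m2,0,2)[0]
    cs=np.vstack([k for k in cs if cv2.contourArea(k)>60]);hull=cv2.convexHull(cs)
    print(n,"board",cv2.minAreaRect(np.array([plane(c,*p,.014)[:2]*1000 for p in hull[:,0]],np.float32)))
import sys;cv2.imwrite(f"pics/{sys.argv[1]}.png",np.hstack([cv2.resize(S["img"][150:400,180:440],(390,375)),cv2.resize(T["img"][140:390,190:450],(390,375))])[:,:,::-1])
E
python3 board.py p3
```

```text
[ 0.5123 -0.0082  0.4135] [ 0.2528 -0.0394 -2.1299] [-0.2481  0.032   1.7519  0.      1.3589  1.3929]
jaw 265.9791211918245
S board ((507.6775207519531, -105.03762817382812), (345.06268310546875, 203.93206787109375), 86.08152770996094)
T board ((439.14288330078125, 5.827583312988281), (135.09634399414062, 55.645877838134766), 85.76717376708984)
```

View pics/p3.png

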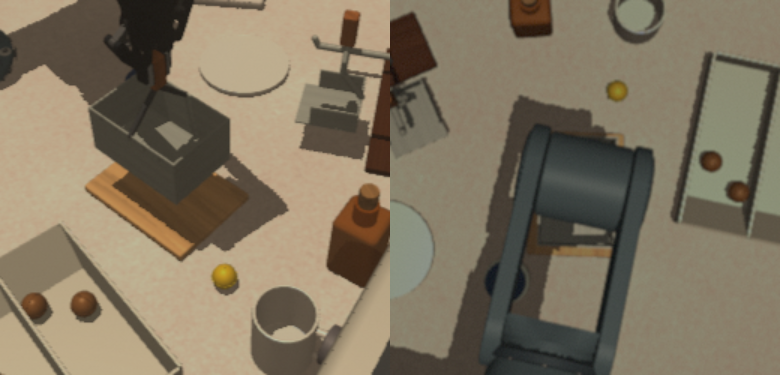

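The pail is over the board, and the board's corners at scene (237,274) and (300,322) haven't moved. Lowering it.

Request:
move_arm(
  moves=[
    {"gripper": 0, "x": 0, "y": 0, "z": 3, "roll": 0},
    {"gripper": 0, "x": 0, "y": 0, "z": 3, "roll": 0},
    {"gripper": 0, "x": 0, "y": 0, "z": 1, "roll": 0},
    {"gripper": 0, "x": 0, "y": 0, "z": 0.3, "roll": 0},
    {"gripper": 0, "x": 0, "y": 0, "z": 0, "roll": 0},
  ],
)

```text
time_s: 8.72
eef_pos: [0.5128, -0.0083, 0.342]
eef_rot: [0.001, -0.682, 0.731, -0.001]
wrist_force: [0.2, 0.5, -2.2]
opening: 0.25
```

Request:
move_arm(
  moves=[
    {"gripper": 0, "x": 0, "y": 0, "z": 0.3, "roll": 0},
    {"gripper": 0, "x": 0, "y": 0, "z": 0.2, "roll": 0},
    {"gripper": 0, "x": 0, "y": 0, "z": 0, "roll": 0},
  ],
)

```text
time_s: 9.1
eef_pos: [0.5122, -0.0081, 0.3357]
eef_rot: [-0.0, -0.682, 0.731, 0.0]
wrist_force: [0.8, 0.3, -2.0]
opening: 0.248
```

Request:
move_arm(
  moves=[
    {"gripper": 0, "x": 0, "y": 0, "z": 0.3, "roll": 0},
    {"gripper": 0, "x": 0, "y": 0, "z": 0, "roll": 0},
    {"gripper": 0, "x": 0, "y": 0, "z": 0, "roll": 0},
  ],
)

```text
time_s: 9.48
eef_pos: [0.5122, -0.0082, 0.3326]
eef_rot: [-0.0, -0.682, 0.731, 0.0]
wrist_force: [-0.1, -0.2, -2.5]
opening: 0.248
```

Request:
move_arm(
  moves=[
    {"gripper": 0, "x": 0, "y": 0, "z": 0.3, "roll": 0},
    {"gripper": 0, "x": 0, "y": 0, "z": 0, "roll": 0},
    {"gripper": 0, "x": 0, "y": 0, "z": 0, "roll": 0},
  ],
)

```text
time_s: 9.85
eef_pos: [0.5124, -0.0079, 0.3315]
eef_rot: [0.0, -0.682, 0.731, -0.0]
wrist_force: [-5.6, 2.4, 10.8]
opening: 0.253
```

Contact. Releasing and rising.

Request:
move_arm(
  moves=[
    {"gripper": 0, "x": 0, "y": 0, "z": -0.2, "roll": 0},
    {"gripper": 60, "x": 0, "y": 0, "z": 0, "roll": 0},
    {"gripper": 100, "x": 0, "y": 0, "z": 0, "roll": 0},
    {"gripper": 100, "x": 0, "y": 0, "z": 0, "roll": 0},
    {"gripper": 100, "x": 0, "y": 0, "z": 0, "roll": 0},
  ],
)

```text
time_s: 10.48
eef_pos: [0.5123, -0.0083, 0.3316]
eef_rot: [-0.0, -0.682, 0.731, 0.0]
wrist_force: [0.3, 0.7, -0.4]
opening: 0.998
```

Request:
move_arm(
  moves=[
    {"gripper": 100, "x": 0, "y": 0, "z": -2, "roll": 0},
    {"gripper": 100, "x": 0, "y": 0, "z": -4, "roll": 0},
    {"gripper": 100, "x": 0, "y": 0, "z": -4, "roll": 0},
    {"gripper": 100, "x": 0, "y": 0, "z": -2.5, "roll": 0},
    {"gripper": 100, "x": 0, "y": 0, "z": 0, "roll": -8},
  ],
)

```text
time_s: 11.1
eef_pos: [0.5127, -0.0083, 0.4596]
eef_rot: [-0.001, 0.732, -0.681, 0.002]
wrist_force: [-0.1, 0.3, -0.5]
opening: 0.999
```

Request:
move_arm(
  moves=[
    {"gripper": 100, "x": 0, "y": 0, "z": 0, "roll": -9},
    {"gripper": 100, "x": 0, "y": 0, "z": 0, "roll": -9},
    {"gripper": 100, "x": 0, "y": 0, "z": 0, "roll": 0},
  ],
)

```text
time_s: 11.48
eef_pos: [0.5122, -0.0082, 0.4566]
eef_rot: [0.0, 0.829, -0.56, -0.0]
wrist_force: [0.1, -0.0, -0.8]
opening: 0.999
```

Request:
move_arm(
  moves=[
    {"gripper": 100, "x": -3.2, "y": -3.7, "z": 0, "roll": 0},
    {"gripper": 100, "x": -3.2, "y": -3.7, "z": 0, "roll": 0},
    {"gripper": 100, "x": -3.2, "y": -3.7, "z": 0, "roll": 0},
    {"gripper": 100, "x": -3.2, "y": -3.7, "z": 0, "roll": 0},
    {"gripper": 100, "x": -3.2, "y": -3.7, "z": 0, "roll": 0},
  ],
)

```text
time_s: 12.1
eef_pos: [0.6245, 0.2109, 0.4565]
eef_rot: [0.0, 0.828, -0.561, 0.0]
wrist_force: [0.9, -0.5, -0.5]
opening: 1.005
```

Request:
move_arm(
  moves=[
    {"gripper": 100, "x": -3.4, "y": -3.8, "z": 0, "roll": 0},
    {"gripper": 100, "x": 0, "y": 0, "z": 0, "roll": 0},
    {"gripper": 100, "x": 0, "y": 0, "z": 0, "roll": 0},
  ],
)

```text
time_s: 12.48
eef_pos: [0.6463, 0.2552, 0.4561]
eef_rot: [0.001, 0.828, -0.56, -0.0]
wrist_force: [-0.5, 0.2, -0.4]
opening: 0.997
```

```bash
python3 board.py p4
python3 - <<'E'
from h import *
S=ctrl.camera("scene")
a=S["img"][100:350,230:480];cv2.imwrite("pics/p4b.png",cv2.resize(a,None,fx=2.4,fy=2.4,interpolation=cv2.INTER_CUBIC)[:,:,::-1])
E
```

```text
[0.6463 0.2542 0.4568] [ 0.4431 -0.2759 -0.0468] [ 0.2044  0.4113  1.2126 -0.0003  1.5178  1.3937]
jaw -68.14229158054214
S board ((522.545166015625, -48.10237121582031), (230.27783203125, 441.16619873046875), 12.079843521118164)
T board ((510.4425048828125, -5.669425964355469), (149.78060913085938, 199.55401611328125), 86.06861114501953)
```

View pics/p4b.png

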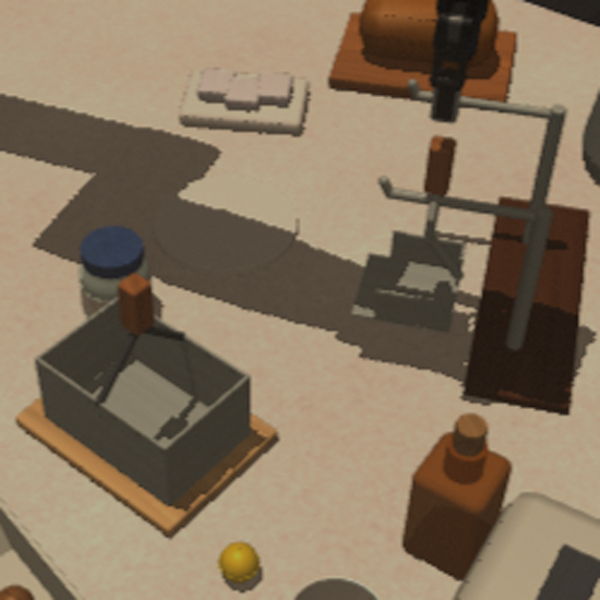

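The pail stands square on the board (crop (145,400)). The fingers are aligned above the scoop grip, so I'll grasp it.

Request:
move_arm(
  moves=[
    {"gripper": 100, "x": 0, "y": 0, "z": 3, "roll": 0},
    {"gripper": 100, "x": 0, "y": 0, "z": 3, "roll": 0},
    {"gripper": 100, "x": 0, "y": 0, "z": 2.4, "roll": 0},
    {"gripper": 100, "x": 0, "y": 0, "z": 0, "roll": 0},
    {"gripper": 0, "x": 0, "y": 0, "z": 0, "roll": 0},
  ],
)

```text
time_s: 13.25
eef_pos: [0.6468, 0.2547, 0.3744]
eef_rot: [-0.001, 0.829, -0.56, 0.001]
wrist_force: [0.1, 0.7, 0.1]
opening: 0.818
```

Request:
move_arm(
  moves=[
    {"gripper": 0, "x": 0, "y": 0, "z": 0, "roll": 0},
    {"gripper": 0, "x": 0, "y": 0, "z": 0, "roll": 0},
    {"gripper": 0, "x": 0, "y": 0, "z": 0, "roll": 0},
    {"gripper": 0, "x": 0, "y": 0, "z": 0, "roll": 0},
    {"gripper": 0, "x": 0, "y": 0, "z": 0, "roll": 0},
  ],
)

```text
time_s: 13.88
eef_pos: [0.6464, 0.256, 0.3739]
eef_rot: [-0.001, 0.829, -0.559, 0.0]
wrist_force: [-2.6, 4.5, 5.5]
opening: 0.252
```

Request:
move_arm(
  moves=[
    {"gripper": 0, "x": 0, "y": 0, "z": -0.7, "roll": 0},
    {"gripper": 0, "x": 0, "y": 0, "z": -0.8, "roll": 0},
    {"gripper": 0, "x": 0, "y": 0, "z": -0.7, "roll": 0},
    {"gripper": 0, "x": 0, "y": 0, "z": 0, "roll": 0},
    {"gripper": 0, "x": 0, "y": 0, "z": 0, "roll": 0},
  ],
)

```text
time_s: 14.5
eef_pos: [0.6464, 0.255, 0.3945]
eef_rot: [0.0, 0.829, -0.559, -0.0]
wrist_force: [0.4, 0.5, -2.0]
opening: 0.251
```

Request:
move_arm(
  moves=[
    {"gripper": 0, "x": 0, "y": 1.5, "z": 0, "roll": 0},
    {"gripper": 0, "x": 0, "y": 3, "z": 0, "roll": 0},
    {"gripper": 0, "x": 0, "y": 3, "z": 0, "roll": 0},
    {"gripper": 0, "x": 0, "y": 3, "z": 0, "roll": 0},
    {"gripper": 0, "x": 0, "y": 3, "z": 0, "roll": 0},
  ],
)

```text
time_s: 15.12
eef_pos: [0.5202, 0.2043, 0.3943]
eef_rot: [0.0, 0.829, -0.559, -0.0]
wrist_force: [-0.7, 0.1, -1.8]
opening: 0.247
```

The scoop is off its hook. I'll lift it over the pail, turn the lip towards the tub's near end, and go to the near-end rim. There I'll test whether pressing the pan front on the rim tilts it back in the grip, since the moves allow no tool tilt.

Request:
move_arm(
  moves=[
    {"gripper": 0, "x": 0, "y": 0, "z": -2, "roll": 0},
    {"gripper": 0, "x": 0, "y": 0, "z": -3, "roll": 9},
    {"gripper": 0, "x": 0, "y": 0, "z": -3, "roll": 9},
    {"gripper": 0, "x": 0, "y": 0, "z": -3, "roll": 9},
    {"gripper": 0, "x": 0, "y": 0, "z": -2.5, "roll": 8.5},
  ],
)

```text
time_s: 15.75
eef_pos: [0.5211, 0.2046, 0.5308]
eef_rot: [0.0, -0.617, 0.787, -0.0]
wrist_force: [0.8, -0.4, -2.3]
opening: 0.253
```

Request:
move_arm(
  moves=[
    {"gripper": 0, "x": 2.7, "y": -0.4, "z": 0, "roll": 0},
    {"gripper": 0, "x": 5.4, "y": -0.7, "z": 0, "roll": 0},
    {"gripper": 0, "x": 5.4, "y": -0.7, "z": 0, "roll": 0},
    {"gripper": 0, "x": 5.4, "y": -0.7, "z": 0, "roll": 0},
    {"gripper": 0, "x": 5.4, "y": -0.7, "z": 0, "roll": 0},
  ],
)

```text
time_s: 16.38
eef_pos: [0.4949, -0.0406, 0.5296]
eef_rot: [0.0, -0.619, 0.785, -0.0]
wrist_force: [1.0, -0.4, -2.6]
opening: 0.252
```

Request:
move_arm(
  moves=[
    {"gripper": 0, "x": 5.4, "y": -0.7, "z": 0, "roll": 0},
    {"gripper": 0, "x": 5.4, "y": -0.7, "z": 0, "roll": 0},
    {"gripper": 0, "x": 5.4, "y": -0.7, "z": 0, "roll": 0},
    {"gripper": 0, "x": 5.4, "y": -0.7, "z": 0, "roll": 0},
    {"gripper": 0, "x": 5.4, "y": -0.7, "z": 0, "roll": 0},
  ],
)

```text
time_s: 17.0
eef_pos: [0.4659, -0.3115, 0.5295]
eef_rot: [0.0, -0.619, 0.785, 0.0]
wrist_force: [1.3, -0.4, -2.0]
opening: 0.25
```

Request:
move_arm(
  moves=[
    {"gripper": 0, "x": 2.5, "y": -0.3, "z": 0, "roll": 0},
    {"gripper": 0, "x": 0, "y": 0, "z": 5, "roll": 0},
    {"gripper": 0, "x": 0, "y": 0, "z": 5, "roll": 0},
    {"gripper": 0, "x": 0, "y": 0, "z": 2, "roll": 0},
    {"gripper": 0, "x": 0, "y": 0, "z": 0, "roll": 0},
  ],
)

```text
time_s: 17.62
eef_pos: [0.4633, -0.3339, 0.4075]
eef_rot: [-0.0, -0.619, 0.785, 0.002]
wrist_force: [-0.1, 0.7, -1.9]
opening: 0.248
```

```bash
cat > st.py <<'E'
from h import *
import sys
o=ctrl.get_obs();p=np.array(o["eef_pos"]);r=np.array(o["eef_rot"]);j=np.degrees(2*np.arctan2(r[2],r[1]));j=(j+180)%360-180
O=np.array([.586,-.3085]);a=np.radians(-13.64);ex=np.array([np.cos(a),np.sin(a)]);ey=np.array([-ex[1],ex[0]])
d=p[:2]-O
print("tcp",p,"jaw",round(j,2),"tub xy mm",np.round(1000*np.array([d@ex,d@ey]),1),"F",np.round(o["wrist_force"],1),"t",o["time_s"])
if len(sys.argv)>2:
    c=ctrl.camera(sys.argv[2]);x,y,w,h,s=map(float,sys.argv[3:8]);a=c["img"][int(y):int(y+h),int(x):int(x+w)]
    cv2.imwrite(f"pics/{sys.argv[1]}.png",cv2.resize(a,None,fx=s,fy=s,interpolation=cv2.INTER_CUBIC)[:,:,::-1])
E
python3 st.py
```

```text
tcp [ 0.4633 -0.3339  0.4075] jaw -103.49 tub xy mm [-113.3  -53.6] F [-0.1  0.7 -1.9] t 17.625
```

Request:
move_arm(
  moves=[
    {"gripper": 0, "x": 0, "y": 0.3, "z": 2, "roll": 0},
    {"gripper": 0, "x": 0, "y": 0, "z": 0.5, "roll": 0},
    {"gripper": 0, "x": 0, "y": 0, "z": 0, "roll": 0},
  ],
)

```text
time_s: 18.0
eef_pos: [0.4609, -0.3341, 0.3857]
eef_rot: [0.0, -0.619, 0.785, -0.001]
wrist_force: [-0.1, -0.2, -2.1]
opening: 0.245
```

Request:
move_arm(
  moves=[
    {"gripper": 0, "x": 0, "y": 0, "z": 0.5, "roll": 0},
    {"gripper": 0, "x": 0, "y": 0, "z": 0, "roll": 0},
  ],
)

```text
time_s: 18.25
eef_pos: [0.4606, -0.3341, 0.3799]
eef_rot: [0.0, -0.619, 0.785, -0.0]
wrist_force: [-0.4, 0.5, -2.4]
opening: 0.249
```

Request:
move_arm(
  moves=[
    {"gripper": 0, "x": 0, "y": 0, "z": 0.4, "roll": 0},
    {"gripper": 0, "x": 0, "y": 0, "z": 0, "roll": 0},
  ],
)

```text
time_s: 18.5
eef_pos: [0.4611, -0.3343, 0.378]
eef_rot: [0.0, -0.619, 0.785, -0.001]
wrist_force: [0.5, 2.8, 7.5]
opening: 0.25
```

Request:
move_arm(
  moves=[
    {"gripper": 0, "x": 0, "y": 0, "z": 0.3, "roll": 0},
    {"gripper": 0, "x": 0, "y": 0, "z": 0, "roll": 0},
  ],
)

```text
time_s: 18.75
eef_pos: [0.4621, -0.3344, 0.3773]
eef_rot: [0.001, -0.619, 0.785, -0.003]
wrist_force: [1.8, 5.5, 17.1]
opening: 0.254
```

Request:
move_arm(
  moves=[
    {"gripper": 0, "x": 0, "y": 0, "z": 0.3, "roll": 0},
    {"gripper": 0, "x": 0, "y": 0, "z": 0, "roll": 0},
  ],
)

```text
time_s: 19.0
eef_pos: [0.4631, -0.3346, 0.3766]
eef_rot: [0.002, -0.619, 0.785, -0.006]
wrist_force: [5.2, 5.8, 25.3]
opening: 0.253
```

Request:
move_arm(
  moves=[
    {"gripper": 0, "x": 0, "y": 0, "z": 0.3, "roll": 0},
    {"gripper": 0, "x": 0, "y": 0, "z": 0, "roll": 0},
  ],
)

```text
time_s: 19.25
eef_pos: [0.4642, -0.3347, 0.3758]
eef_rot: [0.004, -0.619, 0.785, -0.008]
wrist_force: [8.4, 8.6, 33.7]
opening: 0.253
```

```bash
python3 st.py p5 scene 80 200 240 240 2.5
```

```text
tcp [ 0.4642 -0.3347  0.3758] jaw -103.51 tub xy mm [-112.2  -54.2] F [ 8.4  8.6 33.7] t 19.25
```

View pics/p5.png

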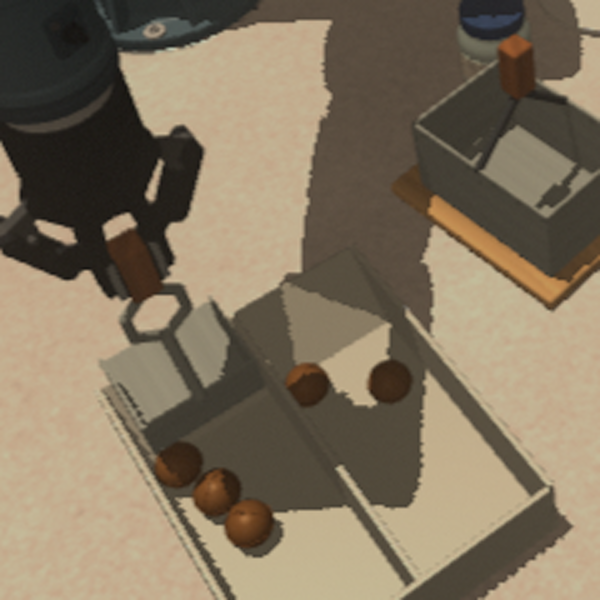

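The crop shows the pan's front over the near rim at (165,340). So far only arm compliance is taking up the load and the grip isn't slipping. I'll try a lighter grip command under this preload.

Request:
move_arm(
  moves=[
    {"gripper": 20, "x": 0, "y": 0, "z": 0, "roll": 0},
    {"gripper": 20, "x": 0, "y": 0, "z": 0, "roll": 0},
  ],
)

```text
time_s: 19.55
eef_pos: [0.4642, -0.3347, 0.3758]
eef_rot: [0.004, -0.619, 0.785, -0.008]
wrist_force: [7.7, 7.2, 34.0]
opening: 0.251
```

Request:
move_arm(
  moves=[
    {"gripper": 23, "x": 0, "y": 0, "z": 0, "roll": 0},
    {"gripper": 23, "x": 0, "y": 0, "z": 0, "roll": 0},
  ],
)

```text
time_s: 19.8
eef_pos: [0.4642, -0.3347, 0.3758]
eef_rot: [0.004, -0.619, 0.785, -0.008]
wrist_force: [9.0, 8.0, 33.9]
opening: 0.248
```

Request:
move_arm(
  moves=[
    {"gripper": 24, "x": 0, "y": 0, "z": 0, "roll": 0},
    {"gripper": 24, "x": 0, "y": 0, "z": 0, "roll": 0},
  ],
)

```text
time_s: 20.05
eef_pos: [0.4642, -0.3347, 0.3758]
eef_rot: [0.004, -0.619, 0.785, -0.008]
wrist_force: [7.7, 7.7, 34.2]
opening: 0.25
```

Request:
move_arm(
  moves=[
    {"gripper": 24.5, "x": 0, "y": 0, "z": 0, "roll": 0},
    {"gripper": 24.5, "x": 0, "y": 0, "z": 0, "roll": 0},
  ],
)

```text
time_s: 20.3
eef_pos: [0.4642, -0.3347, 0.3758]
eef_rot: [0.004, -0.619, 0.785, -0.008]
wrist_force: [8.2, 7.7, 34.5]
opening: 0.247
```

Request:
move_arm(
  moves=[
    {"gripper": 25, "x": 0, "y": 0, "z": 0, "roll": 0},
    {"gripper": 25, "x": 0, "y": 0, "z": 0, "roll": 0},
  ],
)

```text
time_s: 20.55
eef_pos: [0.4643, -0.3347, 0.3758]
eef_rot: [0.004, -0.619, 0.785, -0.008]
wrist_force: [8.7, 7.9, 33.3]
opening: 0.25
```

The grip keeps its force. Rim friction is opposing the pivot (backward force of about 6 N at a 158 mm lever). Drawing the tool backward under this preload should reverse that.

Request:
move_arm(
  moves=[
    {"gripper": 0, "x": 0, "y": -0.4, "z": 0, "roll": 0},
    {"gripper": 0, "x": 0, "y": 0, "z": 0, "roll": 0},
  ],
)

```text
time_s: 20.8
eef_pos: [0.4678, -0.3355, 0.3746]
eef_rot: [0.003, -0.619, 0.785, -0.007]
wrist_force: [8.0, 6.7, 28.8]
opening: 0.251
```

Request:
move_arm(
  moves=[
    {"gripper": 0, "x": 0, "y": -0.4, "z": 0.1, "roll": 0},
    {"gripper": 0, "x": 0, "y": 0, "z": 0, "roll": 0},
  ],
)

```text
time_s: 21.05
eef_pos: [0.4716, -0.3365, 0.3732]
eef_rot: [0.003, -0.619, 0.785, -0.007]
wrist_force: [6.6, 7.3, 26.9]
opening: 0.25
```

Request:
move_arm(
  moves=[
    {"gripper": 0, "x": 0, "y": -0.4, "z": 0.1, "roll": 0},
    {"gripper": 0, "x": 0, "y": 0, "z": 0, "roll": 0},
  ],
)

```text
time_s: 21.3
eef_pos: [0.4753, -0.3374, 0.3718]
eef_rot: [0.003, -0.619, 0.785, -0.006]
wrist_force: [6.9, 6.2, 25.7]
opening: 0.248
```

Request:
move_arm(
  moves=[
    {"gripper": 0, "x": 0, "y": -0.4, "z": 0.2, "roll": 0},
    {"gripper": 0, "x": 0, "y": 0, "z": 0, "roll": 0},
  ],
)

```text
time_s: 21.55
eef_pos: [0.4794, -0.3384, 0.3699]
eef_rot: [0.003, -0.619, 0.785, -0.007]
wrist_force: [9.2, 5.3, 25.2]
opening: 0.25
```

Request:
move_arm(
  moves=[
    {"gripper": 0, "x": 0, "y": 0, "z": -2, "roll": 0},
    {"gripper": 0, "x": 0, "y": 0, "z": -3, "roll": 0},
    {"gripper": 0, "x": 0, "y": 0, "z": -3, "roll": 0},
    {"gripper": 0, "x": 0, "y": 0, "z": 0, "roll": 0},
  ],
)

```text
time_s: 22.05
eef_pos: [0.4766, -0.3383, 0.4455]
eef_rot: [0.0, -0.619, 0.785, -0.003]
wrist_force: [0.3, -0.7, -2.1]
opening: 0.248
```

```bash
python3 st.py p6 scene 80 200 160 200 3
```

```text
tcp [ 0.4766 -0.3383  0.4455] jaw -103.51 tub xy mm [-99.2 -54.7] F [ 0.3 -0.7 -2.1] t 22.05
```

View pics/p6.png

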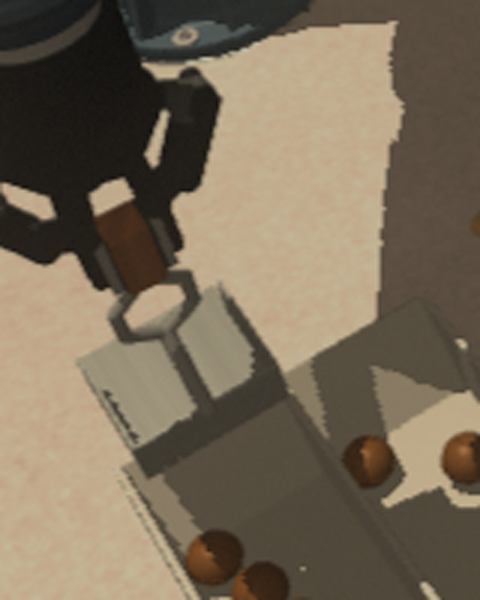

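```bash
cat > tilt.py <<'E'
from h import *
S=ctrl.camera("scene");o=ctrl.get_obs();p=np.array(o["eef_pos"]);r=o["eef_rot"];j=2*np.arctan2(r[2],r[1])
X=np.array([np.cos(j-np.pi/2),np.sin(j-np.pi/2),0]);Y=np.array([np.cos(j),np.sin(j),0]);Z=np.array([0,0,1.])
g=p-np.array([0,0,.155])
for th in(0,4,8,12):
    t=np.radians(th)
    def P(x,y,z): # scoop coords, rotate about grip axis, lip up positive
        a,b=x+.014,z-.162; return g+(a*np.cos(t)-b*np.sin(t))*X+y*Y+(a*np.sin(t)+b*np.cos(t))*Z
    print(th,[np.round(proj(S,P(*k)),1).tolist() for k in((.047,.045,0),(.047,-.045,0),(-.047,.045,0),(-.047,-.045,0))])
E
python3 tilt.py
```

```text
0 [[111.7, 332.1], [157.8, 306.3], [134.3, 368.4], [182.1, 339.5]]
4 [[108.4, 326.6], [154.5, 301.1], [131.7, 364.3], [179.2, 335.9]]
8 [[105.0, 321.0], [151.2, 295.8], [129.0, 360.1], [176.3, 332.1]]
12 [[101.7, 315.3], [147.9, 290.3], [126.3, 355.6], [173.3, 328.0]]
```

Predicted corners against measured ones give about 8° lip-up, so press-and-drag on a rim can tilt the scoop. Next the far half of the right trough, where pressing while pushing forward will level it again.

Request:
move_arm(
  moves=[
    {"gripper": 0, "x": 0, "y": -2.5, "z": 0, "roll": 0},
    {"gripper": 0, "x": 0, "y": -5, "z": 0, "roll": 0},
    {"gripper": 0, "x": 0, "y": -5, "z": 0, "roll": 0},
    {"gripper": 0, "x": 0, "y": -5, "z": 0, "roll": 0},
    {"gripper": 0, "x": 0, "y": -1.5, "z": 0, "roll": 0},
  ],
)

```text
time_s: 22.78
eef_pos: [0.6629, -0.3822, 0.4378]
eef_rot: [-0.0, -0.619, 0.785, 0.002]
wrist_force: [0.2, -0.1, -2.7]
opening: 0.251
```

Request:
move_arm(
  moves=[
    {"gripper": 0, "x": 0, "y": 0, "z": 4, "roll": 0},
    {"gripper": 0, "x": 0, "y": 0, "z": 4, "roll": 0},
    {"gripper": 0, "x": 0, "y": 0, "z": 2.5, "roll": 0},
    {"gripper": 0, "x": 0, "y": 0, "z": 0, "roll": 0},
  ],
)

```text
time_s: 23.28
eef_pos: [0.6597, -0.3814, 0.3313]
eef_rot: [-0.001, -0.619, 0.785, 0.005]
wrist_force: [0.2, 0.2, -2.2]
opening: 0.251
```

```bash
python3 st.py
```

```text
tcp [ 0.6597 -0.3814  0.3313] jaw -103.52 tub xy mm [ 88.8 -53.5] F [ 0.2  0.2 -2.2] t 23.275
```

Request:
move_arm(
  moves=[
    {"gripper": 0, "x": 0.2, "y": 0, "z": 0.3, "roll": 0},
    {"gripper": 0, "x": 0, "y": 0, "z": 0.3, "roll": 0},
    {"gripper": 0, "x": 0, "y": 0, "z": 0, "roll": 0},
  ],
)

```text
time_s: 23.65
eef_pos: [0.6605, -0.3844, 0.3326]
eef_rot: [0.0, -0.619, 0.785, -0.001]
wrist_force: [-0.5, -0.7, -1.3]
opening: 0.251
```

Request:
move_arm(
  moves=[
    {"gripper": 0, "x": 0, "y": 0.3, "z": 0.3, "roll": 0},
    {"gripper": 0, "x": 0, "y": 0.3, "z": 0, "roll": 0},
    {"gripper": 0, "x": 0, "y": 0, "z": 0, "roll": 0},
  ],
)

```text
time_s: 24.02
eef_pos: [0.6543, -0.3828, 0.3288]
eef_rot: [-0.0, -0.619, 0.785, 0.0]
wrist_force: [0.3, -0.4, -1.4]
opening: 0.254
```

Request:
move_arm(
  moves=[
    {"gripper": 0, "x": 0, "y": 0.4, "z": 0.3, "roll": 0},
    {"gripper": 0, "x": 0, "y": 0.4, "z": 0, "roll": 0},
    {"gripper": 0, "x": 0, "y": 0, "z": 0, "roll": 0},
  ],
)

```text
time_s: 24.4
eef_pos: [0.6465, -0.3809, 0.3256]
eef_rot: [-0.0, -0.619, 0.785, 0.0]
wrist_force: [-0.7, 0.4, -3.1]
opening: 0.254
```

```bash
python3 st.py
```

```text
tcp [ 0.6465 -0.3809  0.3256] jaw -103.53 tub xy mm [ 75.8 -56.1] F [-0.7  0.4 -3.1] t 24.4
```

Request:
move_arm(
  moves=[
    {"gripper": 0, "x": 0, "y": -1, "z": 0, "roll": 0},
    {"gripper": 0, "x": 0, "y": 0, "z": 0.3, "roll": 0},
    {"gripper": 0, "x": 0, "y": 0, "z": 0.2, "roll": 0},
    {"gripper": 0, "x": 0, "y": 0, "z": 0, "roll": 0},
  ],
)

```text
time_s: 24.9
eef_pos: [0.6578, -0.3833, 0.3251]
eef_rot: [0.001, -0.619, 0.785, -0.002]
wrist_force: [-1.6, 3.5, 13.1]
opening: 0.254
```

Request:
move_arm(
  moves=[
    {"gripper": 0, "x": 0, "y": 0.4, "z": 0.2, "roll": 0},
    {"gripper": 0, "x": 0, "y": 0, "z": 0, "roll": 0},
  ],
)

```text
time_s: 25.15
eef_pos: [0.6549, -0.3825, 0.3249]
eef_rot: [0.002, -0.619, 0.785, -0.005]
wrist_force: [2.8, 3.6, 15.5]
opening: 0.251
```

Request:
move_arm(
  moves=[
    {"gripper": 0, "x": 0, "y": 0.4, "z": 0.1, "roll": 0},
    {"gripper": 0, "x": 0, "y": 0, "z": 0, "roll": 0},
  ],
)

```text
time_s: 25.4
eef_pos: [0.6513, -0.3815, 0.3246]
eef_rot: [0.003, -0.619, 0.785, -0.006]
wrist_force: [2.0, 3.4, 16.2]
opening: 0.256
```

Request:
move_arm(
  moves=[
    {"gripper": 0, "x": 0, "y": 0.4, "z": 0, "roll": 0},
    {"gripper": 0, "x": 0, "y": 0, "z": 0, "roll": 0},
  ],
)

```text
time_s: 25.65
eef_pos: [0.6474, -0.3806, 0.3241]
eef_rot: [0.003, -0.619, 0.785, -0.005]
wrist_force: [3.5, 3.4, 15.4]
opening: 0.25
```

Request:
move_arm(
  moves=[
    {"gripper": 0, "x": 0, "y": 0.3, "z": 0.2, "roll": 0},
    {"gripper": 0, "x": 0, "y": 0, "z": 0, "roll": 0},
  ],
)

```text
time_s: 25.9
eef_pos: [0.6449, -0.38, 0.3237]
eef_rot: [0.003, -0.619, 0.785, -0.006]
wrist_force: [2.8, 4.9, 20.0]
opening: 0.247
```

Request:
move_arm(
  moves=[
    {"gripper": 0, "x": 0, "y": 0.3, "z": 0.1, "roll": 0},
    {"gripper": 0, "x": 0, "y": 0, "z": 0, "roll": 0},
  ],
)

```text
time_s: 26.15
eef_pos: [0.642, -0.3792, 0.3232]
eef_rot: [0.003, -0.619, 0.785, -0.006]
wrist_force: [0.8, 5.3, 22.3]
opening: 0.252
```

```bash
python3 st.py p7 scene 80 230 200 200 3; python3 tilt.py
```

```text
tcp [ 0.642  -0.3792  0.3232] jaw -103.46 tub xy mm [ 71.1 -55.5] F [ 0.8  5.3 22.3] t 26.15
0 [[170.6, 433.7], [214.7, 403.5], [197.0, 476.5], [242.6, 442.6]]
4 [[167.1, 427.9], [211.2, 397.9], [193.9, 471.5], [239.2, 438.1]]
8 [[163.6, 422.0], [207.8, 392.3], [190.7, 466.3], [235.7, 433.4]]
12 [[160.1, 416.1], [204.3, 386.7], [187.4, 461.0], [232.3, 428.6]]
```

View pics/p7.png

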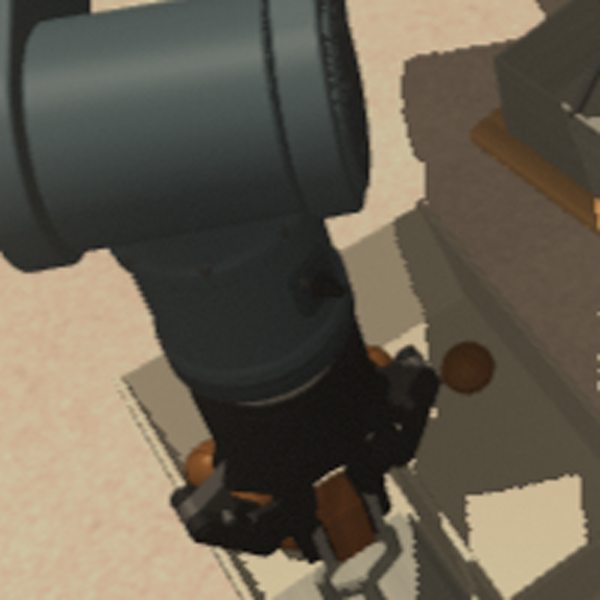

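This crop cut off the pan (only the grip and eye show, at (345,520)). From the heights, the tilt is nearly gone. I'll push on under the same load.

Request:
move_arm(
  moves=[
    {"gripper": 0, "x": 0, "y": 1, "z": 0, "roll": 0},
    {"gripper": 0, "x": 0, "y": 1, "z": 0, "roll": 0},
    {"gripper": 0, "x": 0, "y": 1, "z": 0, "roll": 0},
    {"gripper": 0, "x": 0, "y": 1, "z": 0, "roll": 0},
    {"gripper": 0, "x": 0, "y": 0, "z": 0, "roll": 0},
  ],
)

```text
time_s: 26.88
eef_pos: [0.6054, -0.3705, 0.3275]
eef_rot: [0.005, -0.619, 0.785, -0.012]
wrist_force: [10.6, 5.1, 31.7]
opening: 0.247
```

```bash
python3 st.py p8 top 370 165 140 150 4
python3 - <<'E'
from h import *
T=ctrl.camera("top")
for b in blobs(T,(0,130,60),(18,255,255),20)[0]:
    if 370<b[2][0]<510 and 165<b[2][1]<315: print(b[0],b[2])
E
```

```text
tcp [ 0.6054 -0.3705  0.3275] jaw -103.45 tub xy mm [ 33.5 -55.7] F [10.6  5.1 31.7] t 26.875
116 [422.8 268.2]
```

Height and force rose, so something has changed. I'll look before pushing further.

```bash
python3 st.py p9 scene 90 290 190 190 3.1; python3 tilt.py
```

```text
tcp [ 0.6056 -0.3706  0.3274] jaw -103.45 tub xy mm [ 33.7 -55.7] F [10.8  5.3 33.2] t 26.975
0 [[160.3, 417.0], [204.1, 388.0], [185.6, 457.9], [230.8, 425.5]]
4 [[156.9, 411.3], [200.6, 382.6], [182.6, 453.1], [227.5, 421.2]]
8 [[153.4, 405.6], [197.2, 377.1], [179.6, 448.2], [224.2, 416.7]]
12 [[150.0, 399.8], [193.9, 371.6], [176.4, 443.2], [220.9, 412.1]]
```

View pics/p9.png

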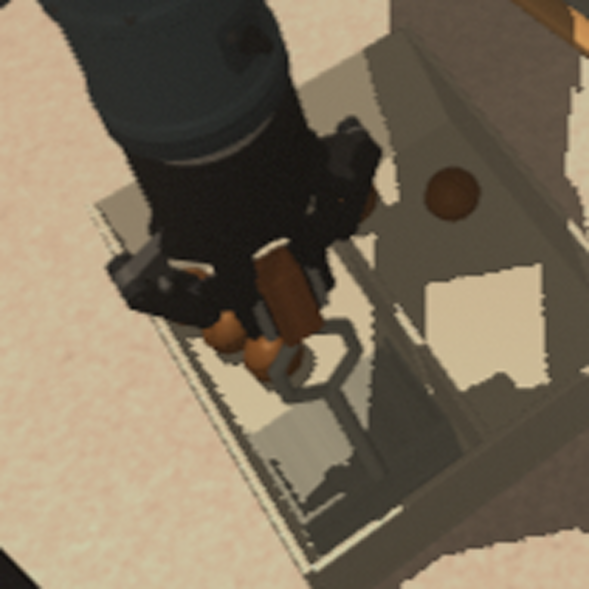

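The lip corner is at scene px (169,429) against (160,417) if level, so the pan has been dragged about 9° lip-down. Pressing while pushing forward overturns it. Nuts are still ahead of it. I'll drag the tool back with the lip stuck until the pan is flat (lowest height), then push with no load.

Request:
move_arm(
  moves=[
    {"gripper": 0, "x": 0, "y": -0.6, "z": 0, "roll": 0},
    {"gripper": 0, "x": 0, "y": -0.6, "z": 0, "roll": 0},
    {"gripper": 0, "x": 0, "y": 0, "z": 0, "roll": 0},
  ],
)

```text
time_s: 27.45
eef_pos: [0.6161, -0.373, 0.325]
eef_rot: [0.004, -0.619, 0.785, -0.008]
wrist_force: [6.2, 5.5, 28.7]
opening: 0.248
```

Request:
move_arm(
  moves=[
    {"gripper": 0, "x": 0, "y": -0.4, "z": 0, "roll": 0},
    {"gripper": 0, "x": 0, "y": 0, "z": 0, "roll": 0},
  ],
)

```text
time_s: 27.7
eef_pos: [0.6194, -0.3738, 0.3241]
eef_rot: [0.003, -0.619, 0.785, -0.007]
wrist_force: [3.7, 4.8, 27.9]
opening: 0.249
```

Request:
move_arm(
  moves=[
    {"gripper": 0, "x": 0, "y": -0.4, "z": 0, "roll": 0},
    {"gripper": 0, "x": 0, "y": 0, "z": 0, "roll": 0},
  ],
)

```text
time_s: 27.95
eef_pos: [0.6229, -0.3747, 0.3231]
eef_rot: [0.003, -0.619, 0.785, -0.006]
wrist_force: [4.2, 3.3, 24.1]
opening: 0.251
```

Request:
move_arm(
  moves=[
    {"gripper": 0, "x": 0, "y": -0.4, "z": 0, "roll": 0},
    {"gripper": 0, "x": 0, "y": 0, "z": 0, "roll": 0},
  ],
)

```text
time_s: 28.2
eef_pos: [0.6263, -0.3756, 0.322]
eef_rot: [0.002, -0.619, 0.785, -0.005]
wrist_force: [3.5, 4.2, 20.2]
opening: 0.249
```

Request:
move_arm(
  moves=[
    {"gripper": 0, "x": 0, "y": -0.4, "z": 0, "roll": 0},
    {"gripper": 0, "x": 0, "y": 0, "z": 0, "roll": 0},
  ],
)

```text
time_s: 28.45
eef_pos: [0.63, -0.3764, 0.3208]
eef_rot: [0.002, -0.619, 0.785, -0.005]
wrist_force: [2.8, 3.2, 16.4]
opening: 0.254
```

Request:
move_arm(
  moves=[
    {"gripper": 0, "x": 0, "y": -0.4, "z": 0, "roll": 0},
    {"gripper": 0, "x": 0, "y": 0, "z": 0, "roll": 0},
  ],
)

```text
time_s: 28.7
eef_pos: [0.6334, -0.3773, 0.3197]
eef_rot: [0.002, -0.619, 0.785, -0.004]
wrist_force: [2.6, 2.2, 13.7]
opening: 0.248
```

```bash
python3 st.py p10 scene 110 320 180 160 3.3; python3 tilt.py
```

```text
tcp [ 0.6334 -0.3773  0.3197] jaw -103.47 tub xy mm [ 62.2 -55.7] F [ 2.6  2.2 13.7] t 28.7
0 [[168.6, 430.8], [212.5, 400.9], [194.7, 473.0], [240.0, 439.6]]
4 [[165.1, 425.0], [209.0, 395.4], [191.6, 468.1], [236.6, 435.1]]
8 [[161.6, 419.1], [205.6, 389.9], [188.4, 463.0], [233.2, 430.5]]
12 [[158.2, 413.3], [202.2, 384.3], [185.2, 457.8], [229.8, 425.7]]
```

View pics/p10.png

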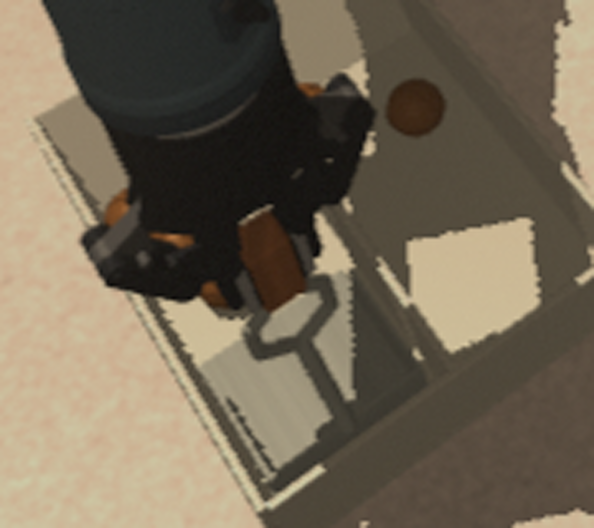

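The lip corner is at (171.5,431) against (168.6,430.8) for level, so the pan is now nearly flat. I'll ease the load and push forward lightly.

Request:
move_arm(
  moves=[
    {"gripper": 0, "x": 0, "y": -0.3, "z": 0, "roll": 0},
    {"gripper": 0, "x": 0, "y": 0, "z": -0.2, "roll": 0},
    {"gripper": 0, "x": 0, "y": 0, "z": 0, "roll": 0},
  ],
)

```text
time_s: 29.18
eef_pos: [0.6351, -0.3779, 0.3199]
eef_rot: [0.0, -0.619, 0.785, -0.002]
wrist_force: [-2.4, 2.8, 9.0]
opening: 0.249
```

Request:
move_arm(
  moves=[
    {"gripper": 0, "x": 0, "y": 0.5, "z": 0, "roll": 0},
    {"gripper": 0, "x": 0, "y": 1, "z": 0, "roll": 0},
    {"gripper": 0, "x": 0, "y": 0, "z": 0, "roll": 0},
  ],
)

```text
time_s: 29.55
eef_pos: [0.6206, -0.3751, 0.32]
eef_rot: [0.001, -0.619, 0.785, -0.003]
wrist_force: [3.4, -1.8, 7.7]
opening: 0.249
```

Request:
move_arm(
  moves=[
    {"gripper": 0, "x": 0, "y": 0.5, "z": -0.1, "roll": 0},
    {"gripper": 0, "x": 0, "y": 1, "z": 0, "roll": 0},
    {"gripper": 0, "x": 0, "y": 1, "z": 0, "roll": 0},
    {"gripper": 0, "x": 0, "y": 1, "z": 0, "roll": 0},
    {"gripper": 0, "x": 0, "y": 0, "z": 0, "roll": 0},
  ],
)

```text
time_s: 30.18
eef_pos: [0.5856, -0.3667, 0.3197]
eef_rot: [0.0, -0.619, 0.785, -0.002]
wrist_force: [3.8, -0.7, 8.1]
opening: 0.254
```

```bash
python3 st.py
```

```text
tcp [ 0.5856 -0.3667  0.3197] jaw -103.53 tub xy mm [ 13.3 -56.6] F [ 3.8 -0.7  8.1] t 30.175
```

Request:
move_arm(
  moves=[
    {"gripper": 0, "x": 0, "y": 0.5, "z": -0.1, "roll": 0},
    {"gripper": 0, "x": 0, "y": 1.2, "z": 0, "roll": 0},
    {"gripper": 0, "x": 0, "y": 1.2, "z": 0, "roll": 0},
    {"gripper": 0, "x": 0, "y": 1.2, "z": 0, "roll": 0},
  ],
)

```text
time_s: 30.68
eef_pos: [0.5457, -0.3567, 0.32]
eef_rot: [0.0, -0.619, 0.785, -0.002]
wrist_force: [1.5, -0.9, -1.4]
opening: 0.248
```

Request:
move_arm(
  moves=[
    {"gripper": 0, "x": 0, "y": 0.8, "z": 0, "roll": 0},
    {"gripper": 0, "x": 0, "y": 0.5, "z": 0, "roll": 0},
    {"gripper": 0, "x": 0, "y": 0, "z": 0, "roll": 0},
  ],
)

```text
time_s: 31.05
eef_pos: [0.5329, -0.3535, 0.3197]
eef_rot: [0.0, -0.619, 0.785, -0.001]
wrist_force: [3.7, 0.1, 9.0]
opening: 0.25
```

```bash
python3 st.py
```

```text
tcp [ 0.5329 -0.3535  0.3197] jaw -103.52 tub xy mm [-41.  -56.3] F [3.7 0.1 9. ] t 31.05
```

Request:
move_arm(
  moves=[
    {"gripper": 0, "x": 0, "y": 0.6, "z": 0, "roll": 0},
    {"gripper": 0, "x": 0, "y": 0.2, "z": 0, "roll": 0},
    {"gripper": 0, "x": 0, "y": 0, "z": 0, "roll": 0},
  ],
)

```text
time_s: 31.42
eef_pos: [0.5254, -0.3517, 0.3198]
eef_rot: [0.0, -0.619, 0.785, -0.001]
wrist_force: [4.7, 0.5, 8.8]
opening: 0.253
```

```bash
python3 st.py p11 scene 90 270 170 160 3.5; python3 tilt.py
```

```text
tcp [ 0.5254 -0.3517  0.3198] jaw -103.51 tub xy mm [-48.7 -56.2] F [4.7 0.5 8.8] t 31.425
0 [[141.3, 386.9], [183.6, 360.5], [164.1, 423.8], [207.8, 394.5]]
4 [[138.1, 381.5], [180.4, 355.4], [161.5, 419.6], [204.9, 390.7]]
8 [[134.9, 376.1], [177.3, 350.2], [158.7, 415.2], [201.9, 386.7]]
12 [[131.7, 370.7], [174.1, 345.1], [155.9, 410.7], [199.0, 382.5]]
```

View pics/p11.png

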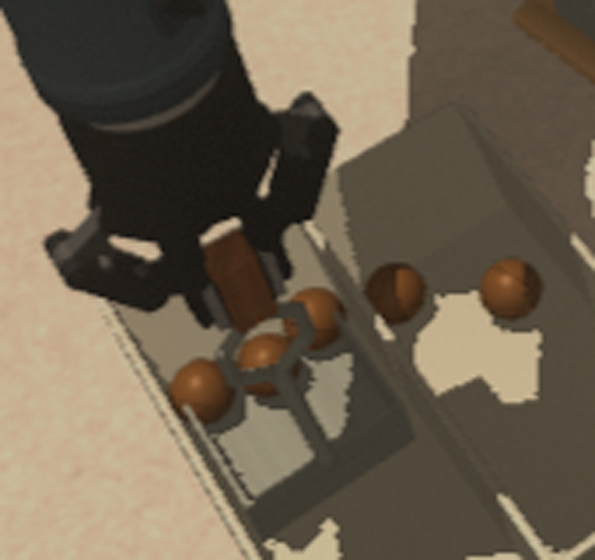

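Crop: three nuts abreast at the slope, scene px left (147,381), middle (166,373), right (180,360). The left one is by the tub's side wall, ahead of the scoop's side wall.

```bash
cat > nuts.py <<'E'
from h import *
import sys
O=np.array([.586,-.3085]);a=np.radians(-13.64);ex=np.array([np.cos(a),np.sin(a)]);ey=np.array([-ex[1],ex[0]])
def tub(w): d=np.array(w[:2])-O; return np.round(1000*np.array([d@ex,d@ey]),1)
def nuts(z=.0235,cam="scene",box=(80,250,320,470)):
    c=ctrl.camera(cam);h=cv2.cvtColor(c["img"],cv2.COLOR_RGB2HSV);m=cv2.inRange(h,np.array((4,140,45)),np.array((17,255,255)))
    x0,y0,x1,y1=box;k=np.zeros_like(m);k[y0:y1,x0:x1]=m[y0:y1,x0:x1]
    n,l,s,ce=cv2.connectedComponentsWithStats(k)
    for i in range(1,n):
        if s[i][4]>60: print(s[i][4],s[i][:4],np.round(ce[i],1),"tub",tub(plane(c,*ce[i],z)))
if __name__=="__main__":
    nuts()
    S=ctrl.camera("scene")
    for p in((147.1,381.5),(165.7,373),(180,360)): print(p,tub(plane(S,*p,.0245)),tub(plane(S,*p,.022)))
    T=ctrl.camera("top")
E
python3 nuts.py
```

```text
598 [239 272  81  50] [279.  300.4] tub [-97.3 213. ]
343 [148 337  21  28] [158.1 349.9] tub [-148.7  -41.7]
211 [227 344  17  17] [235.  352.2] tub [-48.6  72.8]
199 [195 346  16  16] [202.8 353.2] tub [-86.5  22.7]
123 [173 353  15  17] [181.3 359.5] tub [-100.6  -16.7]
116 [158 361  17  14] [165.7 368.9] tub [-101.   -49.6]
219 [138 373  19  18] [147.  381.2] tub [-99.6 -88.7]
(147.1, 381.5) [-98.3 -88.8] [-99.9 -88.7]
(165.7, 373) [-92.4 -53.6] [-94.  -53.4]
(180, 360) [-100.4  -19.2] [-102.1  -18.9]
```

All three nuts sit on the pan, about 10 mm behind the lip. I'll tilt the pan back in place: press down, then drag the tool back while the pan sticks to the floor.

Request:
move_arm(
  moves=[
    {"gripper": 0, "x": 0, "y": 0.1, "z": 0.2, "roll": 0},
    {"gripper": 0, "x": 0, "y": 0, "z": 0.2, "roll": 0},
    {"gripper": 0, "x": 0, "y": 0, "z": 0, "roll": 0},
  ],
)

```text
time_s: 32.05
eef_pos: [0.5255, -0.3514, 0.3195]
eef_rot: [0.001, -0.619, 0.785, -0.002]
wrist_force: [1.3, 6.2, 27.8]
opening: 0.252
```

Request:
move_arm(
  moves=[
    {"gripper": 0, "x": 0, "y": -0.4, "z": 0, "roll": 0},
    {"gripper": 0, "x": 0, "y": 0, "z": 0, "roll": 0},
  ],
)

```text
time_s: 32.3
eef_pos: [0.5282, -0.3523, 0.3197]
eef_rot: [-0.0, -0.619, 0.785, -0.001]
wrist_force: [-6.8, 8.1, 34.1]
opening: 0.251
```

Request:
move_arm(
  moves=[
    {"gripper": 0, "x": 0, "y": -0.4, "z": 0, "roll": 0},
    {"gripper": 0, "x": 0, "y": 0, "z": 0, "roll": 0},
  ],
)

```text
time_s: 32.55
eef_pos: [0.5322, -0.3534, 0.3202]
eef_rot: [-0.0, -0.619, 0.785, -0.001]
wrist_force: [-7.2, 6.7, 34.1]
opening: 0.248
```

```bash
python3 st.py;python3 nuts.py|head -7
```

```text
tcp [ 0.5322 -0.3534  0.3202] jaw -103.49 tub xy mm [-41.7 -56.3] F [-7.2  6.7 34.1] t 32.55
553 [244 277  76  45] [281.8 302.3] tub [-89.4 214.6]
457 [150 339  26  38] [161.3 356.9] tub [-130.3  -44.1]
221 [227 344  17  17] [235.2 352.1] tub [-48.6  73.1]
196 [195 346  16  16] [202.7 353.3] tub [-86.3  22.4]
126 [172 352  16  17] [180.7 358. ] tub [-104.1  -15.9]
214 [138 373  18  17] [146.7 380.8] tub [-100.8  -88.7]
(147.1, 381.5) [-98.3 -88.8] [-99.9 -88.7]
```

Height is rising as predicted for rotation about the back edge. Continuing.

Request:
move_arm(
  moves=[
    {"gripper": 0, "x": 0, "y": -0.4, "z": 0, "roll": 0},
    {"gripper": 0, "x": 0, "y": 0, "z": 0, "roll": 0},
  ],
)

```text
time_s: 32.95
eef_pos: [0.5362, -0.3543, 0.3205]
eef_rot: [-0.0, -0.619, 0.785, -0.001]
wrist_force: [-6.6, 7.7, 35.8]
opening: 0.253
```

Request:
move_arm(
  moves=[
    {"gripper": 0, "x": 0, "y": -0.4, "z": 0, "roll": 0},
    {"gripper": 0, "x": 0, "y": 0, "z": 0, "roll": 0},
  ],
)

```text
time_s: 33.2
eef_pos: [0.5403, -0.3554, 0.3207]
eef_rot: [0.0, -0.619, 0.785, -0.002]
wrist_force: [-7.0, 8.6, 35.0]
opening: 0.25
```

Request:
move_arm(
  moves=[
    {"gripper": 0, "x": 0, "y": -0.4, "z": 0, "roll": 0},
    {"gripper": 0, "x": 0, "y": 0, "z": 0, "roll": 0},
  ],
)

```text
time_s: 33.45
eef_pos: [0.5443, -0.3563, 0.3207]
eef_rot: [0.0, -0.619, 0.785, -0.002]
wrist_force: [-4.8, 7.7, 34.7]
opening: 0.251
```

```bash
python3 st.py;python3 nuts.py|head -7
```

```text
tcp [ 0.5443 -0.3563  0.3207] jaw -103.49 tub xy mm [-29.3 -56.3] F [-4.8  7.7 34.7] t 33.45
593 [237 270  83  52] [279.  300.4] tub [-97.5 213. ]
331 [153 344  24  27] [163.  356.7] tub [-128.5  -41.2]
208 [227 345  17  16] [235.2 352.6] tub [-47.6  72.6]
195 [195 346  16  16] [202.7 353.3] tub [-86.3  22.5]
86 [177 352  10  15] [181.7 357.9] tub [-103.1  -14.3]
209 [142 372  17  19] [149.5 381.2] tub [-96.7 -84.9]
72 [172 391   8  14] [174.8 398.5] tub [-35.  -64.6]
```

The middle nut rolled to the back (px (175,398)), so the pan is tilting (about 2.4°). But the pan also slid roughly 13 mm back. I'll lighten the load and push forward again to collect the outer nuts.

Request:
move_arm(
  moves=[
    {"gripper": 0, "x": 0, "y": 0, "z": -0.45, "roll": 0},
    {"gripper": 0, "x": 0, "y": 0.5, "z": 0, "roll": 0},
    {"gripper": 0, "x": 0, "y": 0.8, "z": 0, "roll": 0},
    {"gripper": 0, "x": 0, "y": 0.3, "z": 0, "roll": 0},
  ],
)

```text
time_s: 34.1
eef_pos: [0.5276, -0.3522, 0.3186]
eef_rot: [0.0, -0.619, 0.785, 0.0]
wrist_force: [2.7, -1.1, 1.6]
opening: 0.25
```

```bash
python3 st.py;python3 nuts.py|head -7
```

```text
tcp [ 0.5276 -0.3522  0.3186] jaw -103.53 tub xy mm [-46.4 -56.3] F [ 2.7 -1.1  1.6] t 34.1
595 [238 272  82  49] [279.1 300.5] tub [-96.9 213. ]
337 [149 337  20  28] [158.5 350.1] tub [-147.7  -41.4]
217 [227 344  17  17] [235. 352.] tub [-48.9  73. ]
198 [195 346  16  16] [202.7 353.2] tub [-86.5  22.6]
254 [174 371  18  26] [182.9 380.5] tub [-58.3 -35.7]
313 [153 388  26  18] [163.7 396.3] tub [-51.9 -78.4]
(147.1, 381.5) [-98.3 -88.8] [-99.9 -88.7]
```

All three nuts are now well back on the pan. Lifting straight up gently.

Request:
move_arm(
  moves=[
    {"gripper": 0, "x": 0, "y": 0, "z": -0.4, "roll": 0},
    {"gripper": 0, "x": 0, "y": 0, "z": -0.8, "roll": 0},
    {"gripper": 0, "x": 0, "y": 0, "z": -1.2, "roll": 0},
    {"gripper": 0, "x": 0, "y": 0, "z": -1.6, "roll": 0},
    {"gripper": 0, "x": 0, "y": 0, "z": -1.6, "roll": 0},
  ],
)

```text
time_s: 34.88
eef_pos: [0.5282, -0.3525, 0.3768]
eef_rot: [0.0, -0.619, 0.785, -0.0]
wrist_force: [-0.8, -0.1, -2.3]
opening: 0.254
```

Request:
move_arm(
  moves=[
    {"gripper": 0, "x": 0, "y": 0, "z": -1.6, "roll": 0},
    {"gripper": 0, "x": 0, "y": 0, "z": -1.2, "roll": 0},
    {"gripper": 0, "x": 0, "y": 0, "z": -0.6, "roll": 0},
    {"gripper": 0, "x": 0, "y": 0, "z": 0, "roll": 0},
  ],
)

```text
time_s: 35.38
eef_pos: [0.5282, -0.3524, 0.4095]
eef_rot: [0.0, -0.619, 0.785, -0.0]
wrist_force: [-0.3, 0.5, -3.1]
opening: 0.255
```

```bash
python3 st.py p12 scene 60 230 180 160 3.3;python3 - <<'E'
from nuts import *
nuts(.11)
E
python3 tilt.py
```

```text
tcp [ 0.5282 -0.3524  0.4095] jaw -103.52 tub xy mm [-45.8 -56.3] F [-0.3  0.5 -3.1] t 35.375
564 [245 278  75  43] [281.5 302.1] tub [-32.6 180.2]
386 [133 303  23  31] [144.2 317.8] tub [-165.2  -38.9]
308 [165 344  19  26] [174.  354.3] tub [-59.4 -32.6]
221 [228 344  16  17] [235.4 352. ] tub [ 4.9 53.5]
188 [195 346  16  16] [202.7 353.3] tub [-29.2   7.4]
346 [139 362  28  19] [151.  370.8] tub [-54.9 -78.5]
0 [[128.7, 363.3], [174.5, 336.0], [152.5, 401.6], [199.8, 371.1]]
4 [[125.3, 357.6], [171.1, 330.6], [149.7, 397.3], [196.8, 367.2]]
8 [[121.9, 351.9], [167.7, 325.2], [146.9, 392.7], [193.7, 363.1]]
12 [[118.5, 346.1], [164.4, 319.7], [144.0, 388.0], [190.6, 358.8]]
```

View pics/p12.png

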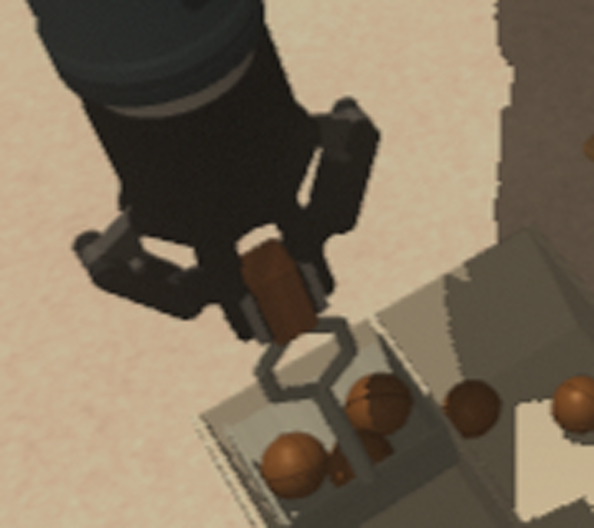

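Crop: all three nuts are nested at the back of the pan. It's tilted about 3° back and stable. Now I'll carry them smoothly to the run-up position behind the pail's +x end.

Request:
move_arm(
  moves=[
    {"gripper": 0, "x": -0.6, "y": -0.1, "z": -0.3, "roll": 0},
    {"gripper": 0, "x": -1.3, "y": -0.3, "z": -0.5, "roll": 0},
    {"gripper": 0, "x": -2, "y": -0.5, "z": -0.4, "roll": 0},
    {"gripper": 0, "x": -2.6, "y": -0.6, "z": 0, "roll": 0},
    {"gripper": 0, "x": -3, "y": -0.7, "z": 0, "roll": 0},
  ],
)

```text
time_s: 36.15
eef_pos: [0.5726, -0.2633, 0.4217]
eef_rot: [0.0, -0.619, 0.785, -0.0]
wrist_force: [0.4, -1.0, -3.0]
opening: 0.254
```

Request:
move_arm(
  moves=[
    {"gripper": 0, "x": -3, "y": -0.7, "z": 0, "roll": 0},
    {"gripper": 0, "x": -3, "y": -0.7, "z": 0, "roll": 0},
    {"gripper": 0, "x": -3, "y": -0.7, "z": 0, "roll": 0},
    {"gripper": 0, "x": -3, "y": -0.7, "z": 0, "roll": 0},
    {"gripper": 0, "x": -3, "y": -0.7, "z": 0, "roll": 0},
  ],
)

```text
time_s: 36.78
eef_pos: [0.6415, -0.1249, 0.4217]
eef_rot: [0.0, -0.619, 0.785, -0.0]
wrist_force: [-0.3, -1.1, -2.3]
opening: 0.244
```

Request:
move_arm(
  moves=[
    {"gripper": 0, "x": -3, "y": -0.7, "z": 0, "roll": 0},
    {"gripper": 0, "x": -3, "y": -0.7, "z": 0, "roll": 0},
    {"gripper": 0, "x": -2.4, "y": -0.7, "z": 0, "roll": 0},
    {"gripper": 0, "x": -1.7, "y": -0.5, "z": 0, "roll": 0},
    {"gripper": 0, "x": -1, "y": -0.3, "z": 0, "roll": 0},
  ],
)

```text
time_s: 37.4
eef_pos: [0.6955, -0.0253, 0.4211]
eef_rot: [-0.0, -0.619, 0.785, 0.0]
wrist_force: [-0.2, -0.1, -2.3]
opening: 0.251
```

Request:
move_arm(
  moves=[
    {"gripper": 0, "x": -0.5, "y": -0.1, "z": 0, "roll": -2},
    {"gripper": 0, "x": 0, "y": 0, "z": 0, "roll": -3},
    {"gripper": 0, "x": 0, "y": 0, "z": 0, "roll": -3},
    {"gripper": 0, "x": 0, "y": 0, "z": 0, "roll": -1.5},
    {"gripper": 0, "x": 0, "y": 0, "z": 0, "roll": 0},
  ],
)

```text
time_s: 38.02
eef_pos: [0.6971, -0.0223, 0.4212]
eef_rot: [-0.0, -0.682, 0.732, -0.0]
wrist_force: [-0.3, -0.3, -2.4]
opening: 0.251
```

```bash
python3 st.py; python3 board.py x | tail -2
python3 - <<'E'
from nuts import *
S=ctrl.camera("scene");o=ctrl.get_obs();p=np.array(o["eef_pos"])
h=cv2.cvtColor(S["img"],cv2.COLOR_RGB2HSV);m=cv2.inRange(h,np.array((4,140,45)),np.array((17,255,255)))
u=np.array([-.9976,.0698]);v=np.array([.0698,.9976])
n,l,s,ce=cv2.connectedComponentsWithStats(m)
for i in range(1,n):
    if s[i][4]>40 and 60<ce[i][0]<480 and 140<ce[i][1]<470:
        w=plane(S,*ce[i],.126)[:2]; d=w-p[:2]; print(s[i],ce[i].round(1),"rel grip fwd/side mm",np.round(1000*np.array([d@u,d@v])))
E
```

```text
tcp [ 0.6971 -0.0223  0.4212] jaw -94.05 tub xy mm [ 40.5 304.4] F [-0.3 -0.3 -2.4] t 38.025
S board ((459.8983459472656, -71.34622192382812), (365.4275207519531, 307.4776611328125), 71.38788604736328)
T board ((559.0381469726562, -40.902740478515625), (309.1456298828125, 47.11319351196289), 15.070541381835938)
[ 424  186   51   84 1854] [455.2 235.8] rel grip fwd/side mm [-69. 243.]
[436 190  13   8  76] [441.7 193.9] rel grip fwd/side mm [ 25. 340.]
[428 199  21  42 540] [438.  219.3] rel grip fwd/side mm [-14. 263.]
[280 214  14  25 280] [286.2 225.9] rel grip fwd/side mm [219.  34.]
[361 225   8  25 118] [364.5 236.2] rel grip fwd/side mm [ 74. 119.]
[237 267  89  55 767] [276.3 296.4] rel grip fwd/side mm [ 100. -115.]
[339 271  27  29 357] [352.2 287.1] rel grip fwd/side mm [ 7. -4.]
[ 398  281   45   60 1724] [418.8 310.1] rel grip fwd/side mm [-119.   34.]
[228 345  16  16 191] [235.  352.1] rel grip fwd/side mm [  68. -248.]
[195 346  15  16 182] [202.2 352.8] rel grip fwd/side mm [ 110. -286.]
```

Nuts are still on the pan (blob 7 mm ahead of the grip) and the pail grip px is unchanged. Now a slow back-up, a fast forward run with a sharp stop over the pail, then a reversal.

Request:
move_arm(
  moves=[
    {"gripper": 0, "x": 0, "y": -0.3, "z": 0, "roll": 0},
    {"gripper": 0, "x": 0, "y": -0.6, "z": 0, "roll": 0},
    {"gripper": 0, "x": 0, "y": -0.9, "z": 0, "roll": 0},
    {"gripper": 0, "x": 0, "y": -0.6, "z": 0, "roll": 0},
    {"gripper": 0, "x": 0, "y": -0.3, "z": 0, "roll": 0},
  ],
)

```text
time_s: 38.8
eef_pos: [0.7246, -0.0237, 0.4209]
eef_rot: [-0.0, -0.682, 0.731, 0.0]
wrist_force: [-0.3, 0.0, -2.8]
opening: 0.248
```

Request:
move_arm(
  moves=[
    {"gripper": 0, "x": 0, "y": 1.4, "z": 0, "roll": 0},
    {"gripper": 0, "x": 0, "y": 4.5, "z": 0, "roll": 0},
    {"gripper": 0, "x": 0, "y": 6.2, "z": 0, "roll": 0},
    {"gripper": 0, "x": 0, "y": 0, "z": 0, "roll": 0},
    {"gripper": 0, "x": 0, "y": -2, "z": 0, "roll": 0},
  ],
)

```text
time_s: 39.42
eef_pos: [0.6228, -0.0163, 0.4222]
eef_rot: [0.0, -0.682, 0.731, -0.0]
wrist_force: [0.9, -0.7, -2.3]
opening: 0.254
```

```bash
cat > see.py <<'E'
from nuts import *
import sys
S=ctrl.camera("scene");o=ctrl.get_obs();p=np.array(o["eef_pos"]);print(p,o["time_s"],np.round(o["wrist_force"],1))
h=cv2.cvtColor(S["img"],cv2.COLOR_RGB2HSV);m=cv2.inRange(h,np.array((4,140,45)),np.array((17,255,255)))
x0,y0,x1,y1=map(int,sys.argv[1:5])
n,l,s,ce=cv2.connectedComponentsWithStats(m)
u=np.array([-.9976,.0698]);v=np.array([.0698,.9976])
for i in range(1,n):
    if s[i][4]>20 and x0<ce[i][0]<x1 and y0<ce[i][1]<y1:
        d=plane(S,*ce[i],.034)[:2]-np.array([.512,-.008]);print(s[i],ce[i].round(1),"pail floor fwd/side mm",np.round(1000*np.array([d@u,d@v])))
cv2.imwrite("pics/last.png",S["img"][:,:,::-1])
E
python3 see.py 180 180 420 400
```

```text
[ 0.6253 -0.0169  0.4225] 39.475 [-0.3 -0.6 -2.2]
[327 204   8  27 139] [331.2 216. ] pail floor fwd/side mm [ 46. 194.]
[280 214  14  25 273] [286.2 226.3] pail floor fwd/side mm [104.  96.]
[288 242  34  20 401] [303.1 251.4] pail floor fwd/side mm [17. 63.]
[237 267  75  55 710] [272.3 295.9] pail floor fwd/side mm [-22. -74.]
[ 398  273   45   68 1836] [419.3 308.1] pail floor fwd/side mm [-273.  102.]
[315 295  10  12  30] [319.2 299.9] pail floor fwd/side mm [-103.  -17.]
[228 345  16  16 192] [235.1 352.1] pail floor fwd/side mm [ -65. -218.]
[195 346  16  16 178] [202.2 352.6] pail floor fwd/side mm [ -18. -261.]
```

Request:
move_arm(
  moves=[
    {"gripper": 0, "x": 0, "y": -3, "z": 0, "roll": 0},
    {"gripper": 0, "x": 0, "y": -4, "z": -1, "roll": 0},
    {"gripper": 0, "x": 0, "y": -2, "z": 0, "roll": 0},
    {"gripper": 0, "x": 0, "y": 0, "z": 0, "roll": 0},
  ],
)

```text
time_s: 39.98
eef_pos: [0.7144, -0.0232, 0.4308]
eef_rot: [0.0, -0.682, 0.731, -0.0]
wrist_force: [-1.2, -0.0, -2.8]
opening: 0.251
```

```bash
python3 see.py 180 180 420 400
```

```text
[ 0.7135 -0.0229  0.4306] 40.025 [ 1.2  0.1 -2.3]
[280 214  14  25 275] [286.2 226. ] pail floor fwd/side mm [105.  97.]
[370 226   7  24 113] [373.  236.7] pail floor fwd/side mm [-75. 204.]
[276 258  15  14 156] [283.  264.8] pail floor fwd/side mm [23.  3.]
[297 258  14  14 145] [303.2 264.4] pail floor fwd/side mm [-10.  34.]
[237 267  91  54 767] [275.6 296.3] pail floor fwd/side mm [-28. -71.]
[ 398  281   45   60 1740] [419.  309.8] pail floor fwd/side mm [-275.   98.]
[228 345  16  16 192] [235.1 352.1] pail floor fwd/side mm [ -65. -218.]
[194 346  17  16 186] [202.2 352.9] pail floor fwd/side mm [ -18. -261.]
```

Two nuts are visible inside the pail. The third isn't visible from here, so I'll check from the top while heading to the left trough.

Request:
move_arm(
  moves=[
    {"gripper": 0, "x": 0, "y": 0, "z": 0, "roll": 5},
    {"gripper": 0, "x": 0, "y": 0, "z": 0, "roll": 4.5},
    {"gripper": 0, "x": 4.2, "y": -0.4, "z": 0, "roll": 0},
    {"gripper": 0, "x": 4.2, "y": -0.4, "z": 0, "roll": 0},
    {"gripper": 0, "x": 4.2, "y": -0.4, "z": 0, "roll": 0},
  ],
)

```text
time_s: 40.65
eef_pos: [0.6944, -0.1489, 0.4315]
eef_rot: [-0.0, -0.619, 0.785, 0.0]
wrist_force: [-0.5, 0.3, -1.6]
opening: 0.251
```

Request:
move_arm(
  moves=[
    {"gripper": 0, "x": 4.2, "y": -0.4, "z": 0, "roll": 0},
    {"gripper": 0, "x": 4.2, "y": -0.4, "z": 0, "roll": 0},
    {"gripper": 0, "x": 4.2, "y": -0.4, "z": 0, "roll": 0},
    {"gripper": 0, "x": 0, "y": 0, "z": 0, "roll": 0},
    {"gripper": 0, "x": 0, "y": 0, "z": 0, "roll": 0},
  ],
)

```text
time_s: 41.28
eef_pos: [0.6771, -0.2731, 0.4312]
eef_rot: [0.0, -0.619, 0.786, 0.0]
wrist_force: [0.4, -0.2, -1.8]
opening: 0.25
```

```bash
python3 st.py; python3 see.py 120 180 420 480
python3 - <<'E'
from nuts import *
T=ctrl.camera("top");O2=np.array([.512,-.008]);u=np.array([-.9976,.0698]);v=np.array([.0698,.9976])
for b in blobs(T,(0,130,40),(18,255,255),15)[0]:
    if 240<b[2][0]<510 and 165<b[2][1]<330:
        d=plane(T,*b[2],.034)[:2]-O2;print(b[0],b[1],b[2],np.round(1000*np.array([d@u,d@v])))
E
```

```text
tcp [ 0.6771 -0.2731  0.4312] jaw -103.54 tub xy mm [80.2 55.9] F [ 0.4 -0.2 -1.8] t 41.275
[ 0.6774 -0.2725  0.4313] 41.325 [-0.4  0.3 -1.4]
[280 214  14  25 277] [286.3 226. ] pail floor fwd/side mm [104.  97.]
[277 256  12  13 101] [282.7 261.6] pail floor fwd/side mm [30. 10.]
[296 257  14  15 151] [302.5 263.7] pail floor fwd/side mm [-8. 34.]
[309 274  36  36 139] [329.1 291.1] pail floor fwd/side mm [-104.   14.]
[ 398  281   45   60 1694] [418.9 310. ] pail floor fwd/side mm [-275.   97.]
[276 299  31  24 248] [290.5 310.3] pail floor fwd/side mm [-77. -76.]
[245 309  16  32 342] [252.2 323.9] pail floor fwd/side mm [ -42. -151.]
[228 345  12  13 113] [233.1 350.4] pail floor fwd/side mm [ -59. -218.]
[194 346  17  16 196] [202.5 353. ] pail floor fwd/side mm [ -19. -261.]
72 (np.int32(285), np.int32(228), np.int32(11), np.int32(13)) [287.9 232.6] [-82.  67.]
20 (np.int32(313), np.int32(229), np.int32(18), np.int32(2)) [320.7 229.9] [-92. -12.]
15 (np.int32(341), np.int32(230), np.int32(4), np.int32(6)) [342.3 232.7] [-87. -63.]
116 (np.int32(315), np.int32(237), np.int32(13)
[... 208 characters left out ...]
. -65.]
204 (np.int32(282), np.int32(250), np.int32(20), np.int32(60)) [286.8 288.6] [51. 63.]
20 (np.int32(287), np.int32(254), np.int32(3), np.int32(14)) [287.8 260.8] [-15.  64.]
62 (np.int32(294), np.int32(258), np.int32(13), np.int32(7)) [299.8 261.4] [-14.  35.]
95 (np.int32(310), np.int32(261), np.int32(10), np.int32(11)) [314.5 265.9] [-5. -0.]
19 (np.int32(296), np.int32(268), np.int32(8), np.int32(3)) [299.9 268.8] [ 3. 34.]
113 (np.int32(306), np.int32(275), np.int32(12), np.int32(13)) [311.4 281. ] [31.  6.]
37 (np.int32(337), np.int32(289), np.int32(6), np.int32(17)) [340.5 297.1] [ 66. -65.]
115 (np.int32(301), np.int32(303), np.int32(35), np.int32(8)) [318.  306.4] [ 90. -12.]
```

All three nuts lie inside the pail: top-view offsets (−61,−13), (−12,35) and (31,6) mm from its centre. Now the left trough, scooping with the slight tilt kept.

Request:
move_arm(
  moves=[
    {"gripper": 0, "x": 0.1, "y": 0, "z": 4, "roll": 0},
    {"gripper": 0, "x": 0, "y": 0, "z": 4, "roll": 0},
    {"gripper": 0, "x": 0, "y": 0, "z": 2.4, "roll": 0},
    {"gripper": 0, "x": 0, "y": 0, "z": 0.3, "roll": 0},
    {"gripper": 0, "x": 0, "y": 0, "z": 0, "roll": 0},
  ],
)

```text
time_s: 42.0
eef_pos: [0.6776, -0.2736, 0.3251]
eef_rot: [-0.0, -0.619, 0.785, 0.0]
wrist_force: [-2.8, 0.9, -1.1]
opening: 0.248
```

Request:
move_arm(
  moves=[
    {"gripper": 0, "x": 0, "y": 0, "z": 0.2, "roll": 0},
    {"gripper": 0, "x": 0, "y": 0, "z": 0.1, "roll": 0},
    {"gripper": 0, "x": 0, "y": 0, "z": 0, "roll": 0},
  ],
)

```text
time_s: 42.38
eef_pos: [0.6772, -0.2747, 0.3217]
eef_rot: [-0.0, -0.619, 0.785, -0.0]
wrist_force: [-3.1, 0.1, -1.2]
opening: 0.25
```

Request:
move_arm(
  moves=[
    {"gripper": 0, "x": 0, "y": 0.5, "z": 0.2, "roll": 0},
    {"gripper": 0, "x": 0, "y": 0, "z": 0, "roll": 0},
  ],
)

```text
time_s: 42.62
eef_pos: [0.6725, -0.2733, 0.3192]
eef_rot: [0.0, -0.619, 0.785, -0.0]
wrist_force: [-0.1, 1.0, -1.5]
opening: 0.249
```

Request:
move_arm(
  moves=[
    {"gripper": 0, "x": 0, "y": 0.3, "z": 0.1, "roll": 0},
    {"gripper": 0, "x": 0, "y": 0, "z": 0, "roll": 0},
  ],
)

```text
time_s: 42.88
eef_pos: [0.6698, -0.2727, 0.3188]
eef_rot: [0.0, -0.619, 0.785, -0.001]
wrist_force: [1.1, -0.3, -1.0]
opening: 0.252
```

```bash
python3 st.py; python3 tilt.py
```

```text
tcp [ 0.6698 -0.2727  0.3188] jaw -103.52 tub xy mm [73.  54.6] F [ 1.1 -0.3 -1. ] t 42.875
0 [[225.1, 399.0], [264.9, 371.6], [253.1, 437.5], [294.0, 407.0]]
4 [[221.6, 393.5], [261.4, 366.4], [249.7, 433.0], [290.3, 403.0]]
8 [[218.1, 388.0], [258.0, 361.2], [246.2, 428.4], [286.7, 398.8]]
12 [[214.7, 382.4], [254.7, 355.9], [242.7, 423.7], [283.1, 394.5]]
```

Request:
move_arm(
  moves=[
    {"gripper": 0, "x": 0, "y": 0.6, "z": 0.1, "roll": 0},
    {"gripper": 0, "x": 0, "y": 1.2, "z": 0, "roll": 0},
    {"gripper": 0, "x": 0, "y": 1.2, "z": 0, "roll": 0},
    {"gripper": 0, "x": 0, "y": 1.2, "z": 0, "roll": 0},
    {"gripper": 0, "x": 0, "y": 1.2, "z": 0, "roll": 0},
  ],
)

```text
time_s: 43.55
eef_pos: [0.6164, -0.2601, 0.3186]
eef_rot: [0.0, -0.619, 0.785, -0.001]
wrist_force: [-0.3, -0.2, -0.8]
opening: 0.249
```

Request:
move_arm(
  moves=[
    {"gripper": 0, "x": 0, "y": 1.2, "z": 0, "roll": 0},
    {"gripper": 0, "x": 0, "y": 1.2, "z": 0, "roll": 0},
    {"gripper": 0, "x": 0, "y": 1.2, "z": 0, "roll": 0},
    {"gripper": 0, "x": 0, "y": 0.8, "z": 0, "roll": 0},
    {"gripper": 0, "x": 0, "y": 0, "z": 0, "roll": 0},
  ],
)

```text
time_s: 44.18
eef_pos: [0.5734, -0.2499, 0.3181]
eef_rot: [-0.0, -0.619, 0.785, -0.001]
wrist_force: [2.4, -2.0, 9.3]
opening: 0.254
```

```bash
python3 st.py; python3 nuts.py | head -8
```

```text
tcp [ 0.5734 -0.2499  0.3181] jaw -103.53 tub xy mm [-26.1  54. ] F [ 2.4 -2.   9.3] t 44.175
136 [275 256  13  14] [281.6 262.9] tub [-180.6  279.7]
150 [296 257  14  14] [302.5 263.6] tub [-148.6  315. ]
581 [242 267  78  55] [279.1 299.9] tub [-98.4 213.9]
307 [217 310  15  33] [224.1 325. ] tub [-117.2   89.6]
196 [191 341  16  17] [199.2 348.4] tub [-100.6   22.6]
(147.1, 381.5) [-98.3 -88.8] [-99.9 -88.7]
(165.7, 373) [-92.4 -53.6] [-94.  -53.4]
(180, 360) [-100.4  -19.2] [-102.1  -18.9]
```

Request:
move_arm(
  moves=[
    {"gripper": 0, "x": 0, "y": 0.8, "z": -0.1, "roll": 0},
    {"gripper": 0, "x": 0, "y": 1, "z": 0, "roll": 0},
    {"gripper": 0, "x": 0, "y": 0.4, "z": 0, "roll": 0},
    {"gripper": 0, "x": 0, "y": 0, "z": 0, "roll": 0},
  ],
)

```text
time_s: 44.82
eef_pos: [0.5517, -0.2442, 0.3181]
eef_rot: [-0.001, -0.619, 0.785, 0.001]
wrist_force: [-1.7, -0.7, 8.3]
opening: 0.251
```

```bash
python3 st.py; python3 nuts.py | head -8
```

```text
tcp [ 0.5517 -0.2442  0.3181] jaw -103.52 tub xy mm [-48.5  54.4] F [-1.7 -0.7  8.3] t 44.825
135 [275 256  13  14] [281.6 262.9] tub [-180.5  279.7]
147 [296 257  14  14] [302.5 263.6] tub [-148.8  315. ]
646 [244 267  76  56] [276.9 298.7] tub [-104.   212.2]
399 [210 302  18  38] [218.4 320.6] tub [-134.    86.3]
189 [190 339  17  16] [198.5 346.3] tub [-105.5   24. ]
(147.1, 381.5) [-98.3 -88.8] [-99.9 -88.7]
(165.7, 373) [-92.4 -53.6] [-94.  -53.4]
(180, 360) [-100.4  -19.2] [-102.1  -18.9]
```

Request:
move_arm(
  moves=[
    {"gripper": 0, "x": 0, "y": 0.4, "z": 0, "roll": 0},
    {"gripper": 0, "x": 0, "y": 0, "z": 0, "roll": 0},
  ],
)

```text
time_s: 45.22
eef_pos: [0.5486, -0.2435, 0.3184]
eef_rot: [0.0, -0.619, 0.785, -0.0]
wrist_force: [3.6, -1.7, 5.9]
opening: 0.248
```

```bash
python3 st.py; python3 nuts.py | sed -n 3,6p; python3 tilt.py
python3 - <<'E'
from nuts import *
S=ctrl.camera("scene");cv2.imwrite("pics/p13.png",cv2.resize(S["img"][290:410,140:290],None,fx=4,fy=4,interpolation=cv2.INTER_CUBIC)[:,:,::-1])
T=ctrl.camera("top")
for b in blobs(T,(0,130,40),(18,255,255),15)[0]:
    if 370<b[2][0]<510 and 165<b[2][1]<330: print("top",b[0],b[2],tub(plane(T,*b[2],.0245)))
E
```

```text
tcp [ 0.5486 -0.2435  0.3184] jaw -103.53 tub xy mm [-51.6  54.4] F [ 3.6 -1.7  5.9] t 45.225
656 [242 267  78  56] [276.4 298.3] tub [-105.4  212. ]
395 [209 301  19  38] [217.6 319.7] tub [-137.    86.2]
180 [191 340  17  16] [199.1 346.8] tub [-104.    24.3]
(147.1, 381.5) [-98.3 -88.8] [-99.9 -88.7]
0 [[192.3, 354.2], [230.8, 330.2], [216.6, 387.5], [256.1, 361.0]]
4 [[189.2, 349.2], [227.6, 325.4], [213.7, 383.8], [253.0, 357.7]]
8 [[186.0, 344.1], [224.5, 320.6], [210.8, 379.9], [249.9, 354.1]]
12 [[182.9, 339.0], [221.5, 315.7], [207.8, 375.8], [246.8, 350.3]]
top 127 [421.4 273.4] [-101.9   20.9]
```

One nut is on the lip at tub (−103,22) and the other is hidden by the gripper. I'll repeat the press-drag tilt, then the light forward push.

Request:
move_arm(
  moves=[
    {"gripper": 0, "x": 0, "y": 0, "z": 0.2, "roll": 0},
    {"gripper": 0, "x": 0, "y": 0, "z": 0.25, "roll": 0},
    {"gripper": 0, "x": 0, "y": -0.4, "z": 0, "roll": 0},
    {"gripper": 0, "x": 0, "y": -0.3, "z": 0, "roll": 0},
    {"gripper": 0, "x": 0, "y": 0, "z": 0, "roll": 0},
  ],
)

```text
time_s: 46.15
eef_pos: [0.5557, -0.2453, 0.3186]
eef_rot: [-0.0, -0.619, 0.785, -0.001]
wrist_force: [-8.0, 5.5, 33.7]
opening: 0.252
```

Request:
move_arm(
  moves=[
    {"gripper": 0, "x": 0, "y": -0.3, "z": 0, "roll": 0},
    {"gripper": 0, "x": 0, "y": -0.3, "z": 0, "roll": 0},
    {"gripper": 0, "x": 0, "y": -0.3, "z": 0, "roll": 0},
    {"gripper": 0, "x": 0, "y": -0.3, "z": 0, "roll": 0},
    {"gripper": 0, "x": 0, "y": 0, "z": 0, "roll": 0},
  ],
)

```text
time_s: 46.78
eef_pos: [0.5678, -0.2482, 0.3191]
eef_rot: [0.0, -0.619, 0.785, -0.002]
wrist_force: [-5.6, 4.4, 33.4]
opening: 0.252
```

```bash
python3 st.py; python3 nuts.py | sed -n 3,7p
python3 - <<'E'
from nuts import *
T=ctrl.camera("top")
for b in blobs(T,(0,130,40),(18,255,255),15)[0]:
    if 370<b[2][0]<510 and 165<b[2][1]<330: print("top",b[0],b[2],tub(plane(T,*b[2],.0245)))
E
```

```text
tcp [ 0.5678 -0.2482  0.3191] jaw -103.5 tub xy mm [-31.9  54.3] F [-5.6  4.4 33.4] t 46.775
589 [249 276  71  46] [280.1 301. ] tub [-94.5 213.8]
241 [215 308  15  26] [221.9 319.7] tub [-131.4   93.1]
199 [196 340  16  17] [203.6 347.3] tub [-97.2  30.6]
122 [233 349  15  13] [239.7 354.3] tub [-38.6  77.3]
(147.1, 381.5) [-98.3 -88.8] [-99.9 -88.7]
top 48 [403.2 240.8] [-34.2  79.1]
top 93 [422.  261.5] [-73.6  25.1]
```

Request:
move_arm(
  moves=[
    {"gripper": 0, "x": 0, "y": 0, "z": -0.45, "roll": 0},
    {"gripper": 0, "x": 0, "y": 0.5, "z": 0, "roll": 0},
    {"gripper": 0, "x": 0, "y": 0.9, "z": 0, "roll": 0},
    {"gripper": 0, "x": 0, "y": 0.4, "z": 0, "roll": 0},
  ],
)

```text
time_s: 47.48
eef_pos: [0.5501, -0.244, 0.3187]
eef_rot: [0.001, -0.619, 0.786, -0.002]
wrist_force: [8.2, -1.5, 6.8]
opening: 0.249
```

```bash
cat > l.py <<'E'
from nuts import *
import sys
z=float(sys.argv[1]);nuts(z)
T=ctrl.camera("top")
for b in blobs(T,(0,130,40),(18,255,255),15)[0]:
    if 350<b[2][0]<510 and 165<b[2][1]<330: print("top",b[0],b[2],tub(plane(T,*b[2],z)))
E
python3 st.py; python3 l.py .0245
```

```text
tcp [ 0.5501 -0.244   0.3187] jaw -103.55 tub xy mm [-50.1  54.2] F [ 8.2 -1.5  6.8] t 47.475
133 [276 256  12  14] [281.7 262.9] tub [-179.8  279.5]
148 [296 257  14  14] [302.5 263.5] tub [-148.1  314.6]
647 [243 267  77  55] [276.3 298.3] tub [-105.   211.4]
253 [210 301  15  27] [216.6 313.7] tub [-150.7   92.3]
105 [232 347  14  12] [238.1 352. ] tub [-44.5  77.4]
147 [213 358  16  15] [219.1 364.5] tub [-44.1  34.3]
```

Both nuts are at the back of the pan (tub x ≈ −44). Lifting.

Request:
move_arm(
  moves=[
    {"gripper": 0, "x": 0, "y": 0, "z": -0.4, "roll": 0},
    {"gripper": 0, "x": 0, "y": 0, "z": -0.8, "roll": 0},
    {"gripper": 0, "x": 0, "y": 0, "z": -1.2, "roll": 0},
    {"gripper": 0, "x": 0, "y": 0, "z": -1.6, "roll": 0},
    {"gripper": 0, "x": 0, "y": 0, "z": -1.6, "roll": 0},
  ],
)

```text
time_s: 48.2
eef_pos: [0.5499, -0.2438, 0.3754]
eef_rot: [-0.0, -0.619, 0.785, 0.0]
wrist_force: [0.5, 0.6, -2.7]
opening: 0.246
```

Request:
move_arm(
  moves=[
    {"gripper": 0, "x": 0, "y": 0, "z": -1.8, "roll": 0},
    {"gripper": 0, "x": 0, "y": 0, "z": -1.6, "roll": 0},
    {"gripper": 0, "x": 0, "y": 0, "z": -1, "roll": 0},
    {"gripper": 0, "x": 0, "y": 0, "z": -0.5, "roll": 0},
    {"gripper": 0, "x": 0, "y": 0, "z": 0, "roll": 0},
  ],
)

```text
time_s: 48.82
eef_pos: [0.5499, -0.2438, 0.4232]
eef_rot: [0.0, -0.619, 0.785, 0.0]
wrist_force: [-0.3, 0.1, -1.7]
opening: 0.246
```

```bash
python3 st.py; python3 l.py .126
```

```text
tcp [ 0.5499 -0.2438  0.4232] jaw -103.52 tub xy mm [-50.3  54.3] F [-0.3  0.1 -1.7] t 48.825
133 [276 256  12  14] [281.7 262.9] tub [-101.5  231.6]
145 [296 257  14  14] [302.5 263.6] tub [-73.6 262.5]
309 [198 260  17  30] [205.9 273.8] tub [-172.9   99.7]
577 [237 267  83  54] [272.8 295.8] tub [-44.4 170. ]
108 [224 315  14  12] [229.9 319.5] tub [-49.3  78.5]
147 [202 326  17  15] [209.1 332.4] tub [-49.1  35. ]
top 35 [410.6 243.9] [-47.5  76.7]
```

Request:
move_arm(
  moves=[
    {"gripper": 0, "x": -0.6, "y": -0.1, "z": 0, "roll": 0},
    {"gripper": 0, "x": -1.3, "y": -0.3, "z": 0, "roll": 0},
    {"gripper": 0, "x": -2, "y": -0.5, "z": 0, "roll": 0},
    {"gripper": 0, "x": -2.4, "y": -0.7, "z": 0, "roll": 0},
    {"gripper": 0, "x": -2.4, "y": -0.8, "z": 0, "roll": 0},
  ],
)

```text
time_s: 49.55
eef_pos: [0.5944, -0.1628, 0.4232]
eef_rot: [0.0, -0.619, 0.785, 0.0]
wrist_force: [0.4, 0.9, -2.2]
opening: 0.251
```

Request:
move_arm(
  moves=[
    {"gripper": 0, "x": -2.4, "y": -0.8, "z": 0, "roll": 0},
    {"gripper": 0, "x": -2.4, "y": -0.8, "z": 0, "roll": 0},
    {"gripper": 0, "x": -2.4, "y": -0.8, "z": 0, "roll": 0},
    {"gripper": 0, "x": -2.4, "y": -0.8, "z": 0, "roll": 0},
    {"gripper": 0, "x": -2.4, "y": -0.8, "z": 0, "roll": 0},
  ],
)

```text
time_s: 50.18
eef_pos: [0.6612, -0.0551, 0.423]
eef_rot: [0.0, -0.619, 0.785, 0.0]
wrist_force: [0.7, 0.3, -2.0]
opening: 0.244
```

Request:
move_arm(
  moves=[
    {"gripper": 0, "x": -2, "y": -0.8, "z": 0, "roll": 0},
    {"gripper": 0, "x": -1.4, "y": -0.8, "z": 0, "roll": 0},
    {"gripper": 0, "x": -0.8, "y": -0.6, "z": 0, "roll": 0},
    {"gripper": 0, "x": 0, "y": -0.3, "z": 0, "roll": -1.5},
    {"gripper": 0, "x": 0, "y": 0, "z": 0, "roll": -2.5},
  ],
)

```text
time_s: 50.8
eef_pos: [0.6948, -0.0234, 0.423]
eef_rot: [-0.0, -0.647, 0.763, -0.0]
wrist_force: [0.4, 0.2, -2.2]
opening: 0.251
```

Request:
move_arm(
  moves=[
    {"gripper": 0, "x": 0, "y": 0, "z": 0, "roll": -2.5},
    {"gripper": 0, "x": 0, "y": 0, "z": 0, "roll": -2},
    {"gripper": 0, "x": 0, "y": 0, "z": 0, "roll": -1},
    {"gripper": 0, "x": 0, "y": 0, "z": 0, "roll": 0},
    {"gripper": 0, "x": 0, "y": 0, "z": 0, "roll": 0},
  ],
)

```text
time_s: 51.42
eef_pos: [0.6947, -0.0226, 0.4232]
eef_rot: [0.0, -0.682, 0.732, -0.0]
wrist_force: [-0.2, 0.5, -2.8]
opening: 0.253
```

```bash
python3 st.py; python3 see.py 180 180 430 420
python3 - <<'E'
from h import *
S=ctrl.camera("scene");p=np.array(ctrl.get_obs()["eef_pos"])[:2];u=np.array([-.9976,.0698]);v=np.array([.0698,.9976])
d=np.array([.512,-.008])-p;print("to pail fwd,side",d@u,d@v)
for b in blobs(S,(4,140,45),(17,255,255),30)[0]:
    if 300<b[2][0]<400 and 240<b[2][1]<330: e=plane(S,*b[2],.126)[:2]-p;print(b,"rel grip",e@u,e@v)
E
```

```text
tcp [ 0.6947 -0.0226  0.4232] jaw -94.03 tub xy mm [ 38.2 303.5] F [-0.2  0.5 -2.8] t 51.425
[ 0.6947 -0.0226  0.4232] 51.475 [ 0.4  0.5 -2. ]
[280 214  14  25 279] [286.2 225.9] pail floor fwd/side mm [105.  97.]
[360 223   7  25 112] [363.  233.9] pail floor fwd/side mm [-52. 196.]
[275 256  13  14 137] [281.4 262.7] pail floor fwd/side mm [30.  5.]
[296 257  14  14 149] [302.6 263.7] pail floor fwd/side mm [-8. 34.]
[237 267  90  54 757] [275.9 296.3] pail floor fwd/side mm [-28. -70.]
[365 276   8   9  31] [368.7 279.5] pail floor fwd/side mm [-148.   94.]
[346 281  18  20 190] [354.1 291. ] pail floor fwd/side mm [-144.   49.]
[ 398  281   45   60 1723] [418.8 310.1] pail floor fwd/side mm [-275.   97.]
to pail fwd,side 0.18326235043794287 0.0017348082499572708
(np.int32(150), (np.int32(296), np.int32(257), np.int32(14), np.int32(14)), array([302.6, 263.7])) rel grip 0.11667545611874287 -0.021822730334457224
(np.int32(33), (np.int32(365), np.int32(276), np.int32(8), np.int32(9)), array([368.9, 279.7])) rel grip -0.00839326054703865 0.031767875377860424
(np.int32(193), (np.int32(346), np.int32(281), np.int32(18), np.int32(20)), array([354., 291.])) rel grip -0.004193653899489398 -0.008728884479137364
```

Both nuts are on the pan and the pail is unmoved. Same pour as before.

Request:
move_arm(
  moves=[
    {"gripper": 0, "x": 0, "y": -0.3, "z": 0, "roll": 0},
    {"gripper": 0, "x": 0, "y": -0.7, "z": 0, "roll": 0},
    {"gripper": 0, "x": 0, "y": -0.9, "z": 0, "roll": 0},
    {"gripper": 0, "x": 0, "y": -0.7, "z": 0, "roll": 0},
    {"gripper": 0, "x": 0, "y": -0.3, "z": 0, "roll": 0},
  ],
)

```text
time_s: 52.15
eef_pos: [0.7242, -0.0247, 0.4229]
eef_rot: [-0.0, -0.682, 0.731, 0.0]
wrist_force: [-0.8, 0.2, -2.7]
opening: 0.249
```

Request:
move_arm(
  moves=[
    {"gripper": 0, "x": 0, "y": 1.4, "z": 0, "roll": 0},
    {"gripper": 0, "x": 0, "y": 4.5, "z": 0, "roll": 0},
    {"gripper": 0, "x": 0, "y": 6.2, "z": 0, "roll": 0},
    {"gripper": 0, "x": 0, "y": 0, "z": 0, "roll": 0},
    {"gripper": 0, "x": 0, "y": -2, "z": 0, "roll": 0},
  ],
)

```text
time_s: 52.78
eef_pos: [0.6223, -0.0173, 0.4242]
eef_rot: [0.0, -0.682, 0.731, -0.0]
wrist_force: [0.5, -0.2, -1.5]
opening: 0.251
```

Request:
move_arm(
  moves=[
    {"gripper": 0, "x": 0, "y": -3, "z": 0, "roll": 0},
    {"gripper": 0, "x": 0, "y": -4, "z": -1, "roll": 0},
    {"gripper": 0, "x": 0, "y": -2, "z": 0, "roll": 0},
    {"gripper": 0, "x": 0, "y": 0, "z": 0, "roll": 0},
  ],
)

```text
time_s: 53.28
eef_pos: [0.714, -0.0241, 0.4329]
eef_rot: [0.0, -0.682, 0.731, -0.0]
wrist_force: [-0.5, 0.4, -2.0]
opening: 0.251
```

```bash
python3 see.py 120 180 430 420
```

```text
[ 0.7131 -0.0239  0.4327] 53.325 [ 0.3  0.5 -2.1]
[280 214  14  25 278] [286.2 226.1] pail floor fwd/side mm [104.  97.]
[370 224   7  24 105] [372.6 235.1] pail floor fwd/side mm [-71. 208.]
[275 256  13  15 140] [281.3 262.9] pail floor fwd/side mm [30.  5.]
[295 256  14  14 149] [301.6 262.9] pail floor fwd/side mm [-5. 35.]
[237 267  92  54 781] [276.4 296.2] pail floor fwd/side mm [-29. -69.]
[286 273  12  10  76] [292.6 276.9] pail floor fwd/side mm [-18.  -8.]
[ 398  280   45   61 1735] [419.  309.9] pail floor fwd/side mm [-275.   98.]
```

Request:
move_arm(
  moves=[
    {"gripper": 0, "x": 0, "y": 0, "z": -3, "roll": 0},
    {"gripper": 0, "x": 0, "y": 0, "z": -4, "roll": 0},
    {"gripper": 0, "x": 0, "y": 0, "z": -3, "roll": 0},
    {"gripper": 0, "x": -2, "y": 1, "z": 0, "roll": 0},
    {"gripper": 0, "x": -3, "y": 1, "z": 0, "roll": 0},
  ],
)

```text
time_s: 53.95
eef_pos: [0.6951, 0.0282, 0.5319]
eef_rot: [-0.0, -0.681, 0.732, 0.001]
wrist_force: [-0.3, 0.6, -3.2]
opening: 0.249
```

```bash
cat > dish.py <<'E'
from nuts import *
o=ctrl.get_obs();p=np.array(o["eef_pos"]);r=o["eef_rot"];j=2*np.arctan2(r[2],r[1]);print(p,"jaw",np.degrees(j),o["time_s"])
T=ctrl.camera("top");S=ctrl.camera("scene");O2=np.array([.512,-.008]);u=np.array([-.9976,.0698]);v=np.array([.0698,.9976])
for b in blobs(T,(0,130,40),(18,255,255),30)[0]:
    if 240<b[2][0]<510 and 165<b[2][1]<330:
        d=plane(T,*b[2],.034)[:2]-O2;print("top",b[0],b[1][2:],b[2],np.round(1000*np.array([d@u,d@v])))
hs=[cv2.cvtColor(c["img"],cv2.COLOR_RGB2HSV) for c in(T,S)]
m=cv2.inRange(hs[0],np.array((30,15,60)),np.array((60,80,200)));m[:,:100]=0;m[:,250:]=0;m[:220]=0
for c in cv2.findContours(cv2.morphologyEx(m,cv2.MORPH_OPEN,np.ones((3,3))),0,2)[0]:
    if cv2.contourArea(c)>300: P=np.array([plane(T,*q,.01)[:2] for q in c[:,0]],np.float32)*1000;print("T dish?",cv2.contourArea(c),cv2.minEnclosingCircle(P),cv2.boundingRect(c))
print("S dish sample",hs[1][195,345],hs[1][195,395])
E
python3 dish.py
```

```text
[0.6951 0.0282 0.5319] jaw 265.91192696312345 53.95
top 209 (np.int32(21), np.int32(81)) [337.1 282.6] [ 32. -55.]
top 39 (np.int32(5), np.int32(11)) [324.7 243.3] [-60. -22.]
top 52 (np.int32(7), np.int32(11)) [323.8 260. ] [-20. -22.]
top 124 (np.int32(13), np.int32(12)) [328.  277.5] [ 21. -33.]
top 40 (np.int32(5), np.int32(11)) [314.9 280.7] [30. -3.]
T dish? 1202.5 ((270.10443115234375, 468.8043518066406), 78.38745880126953) (100, 342, 47, 67)
T dish? 1831.0 ((391.927978515625, 275.45111083984375), 79.106689453125) (166, 290, 59, 57)
S dish sample [ 19  64 188] [ 19  65 188]
```

The dish seems to have been knocked: it was at (.429,.305) and now reads about (.392,.275), partly occluded. I'll move the arm aside for a clean look.

Request:
move_arm(
  moves=[
    {"gripper": 0, "x": 5, "y": 0, "z": 0, "roll": 0},
    {"gripper": 0, "x": 5, "y": 0, "z": 0, "roll": 0},
    {"gripper": 0, "x": 5, "y": 0, "z": 0, "roll": 0},
    {"gripper": 0, "x": 3, "y": 0, "z": 0, "roll": 0},
    {"gripper": 0, "x": 0, "y": 0, "z": 0, "roll": 0},
  ],
)

```text
time_s: 54.68
eef_pos: [0.6828, -0.1542, 0.5311]
eef_rot: [-0.001, -0.681, 0.733, 0.001]
wrist_force: [-0.3, 0.2, -1.8]
opening: 0.256
```

```bash
python3 dish.py
```

```text
[ 0.6828 -0.1542  0.5311] jaw 265.7914257348405 54.675
top 237 (np.int32(20), np.int32(64)) [287.2 253.8] [-31.  66.]
top 35 (np.int32(24), np.int32(3)) [315.4 229.6] [-92.   1.]
top 110 (np.int32(12), np.int32(12)) [321.3 242.8] [-61. -14.]
top 169 (np.int32(18), np.int32(17)) [318.4 262.6] [-13.  -9.]
top 36 (np.int32(12), np.int32(5)) [300.2 262.1] [-13.  34.]
top 104 (np.int32(12), np.int32(13)) [311.6 281. ] [31.  5.]
top 65 (np.int32(18), np.int32(8)) [293.8 305.5] [91. 45.]
T dish? 607.0 ((265.8685302734375, 480.88079833984375), 54.28411865234375) (100, 355, 29, 45)
T dish? 598.0 ((271.30517578125, 466.68499755859375), 77.2770004272461) (105, 342, 42, 66)
T dish? 1953.5 ((391.1784973144531, 275.1468811035156), 78.90679168701172) (166, 290, 52, 65)
S dish sample [ 20  64 195] [ 18  64 196]
```

The dish is confirmed at (.391,.275); the circle radius of 79 mm fits. All five walnuts are in the pail. Carrying the scoop to the dish.

Request:
move_arm(
  moves=[
    {"gripper": 0, "x": -4, "y": 0, "z": 0, "roll": 0},
    {"gripper": 0, "x": -5.5, "y": 1, "z": 0, "roll": 0},
    {"gripper": 0, "x": -5.5, "y": 1, "z": 0, "roll": 0},
    {"gripper": 0, "x": -5.5, "y": 2, "z": 0, "roll": 0},
    {"gripper": 0, "x": -4.5, "y": 4, "z": 0, "roll": 0},
  ],
)

```text
time_s: 55.4
eef_pos: [0.6202, 0.1068, 0.5322]
eef_rot: [0.0, -0.683, 0.73, 0.001]
wrist_force: [0.5, 0.4, -1.1]
opening: 0.253
```

Request:
move_arm(
  moves=[
    {"gripper": 0, "x": -4.5, "y": 4, "z": 0, "roll": 0},
    {"gripper": 0, "x": -4, "y": 4.5, "z": 0, "roll": 0},
    {"gripper": 0, "x": -3, "y": 5, "z": 0, "roll": 0},
    {"gripper": 0, "x": -2.5, "y": 4.5, "z": 0, "roll": 0},
    {"gripper": 0, "x": -1.7, "y": 4, "z": 0, "roll": 0},
  ],
)

```text
time_s: 56.02
eef_pos: [0.4097, 0.277, 0.533]
eef_rot: [0.0, -0.683, 0.73, 0.0]
wrist_force: [1.1, -0.4, -2.8]
opening: 0.253
```

Request:
move_arm(
  moves=[
    {"gripper": 0, "x": 0, "y": 0, "z": 5, "roll": 0},
    {"gripper": 0, "x": 0, "y": 0, "z": 5, "roll": 0},
    {"gripper": 0, "x": 0, "y": 0, "z": 5, "roll": 0},
    {"gripper": 0, "x": 0, "y": 0, "z": 2, "roll": 0},
    {"gripper": 0, "x": 0, "y": 0, "z": 0, "roll": 0},
  ],
)

```text
time_s: 56.65
eef_pos: [0.411, 0.2756, 0.3613]
eef_rot: [-0.002, -0.683, 0.731, 0.001]
wrist_force: [-0.5, -0.1, -2.0]
opening: 0.247
```

```bash
python3 st.py pdish scene 230 120 200 150 3.5; python3 tilt.py
python3 - <<'E'
from h import *
S=ctrl.camera("scene")
# expected dish outline px in scene
for a in range(0,360,90): print(a,np.round(proj(S,(.3915+.08*np.cos(np.radians(a)),.275+.08*np.sin(np.radians(a)),.01)),1))
E
```

```text
tcp [0.411  0.2756 0.3613] jaw -93.91 tub xy mm [-307.8  526.3] F [-0.5 -0.1 -2. ] t 56.65
0 [[301.1, 181.8], [324.0, 165.6], [328.6, 197.3], [351.3, 180.0]]
4 [[297.8, 178.6], [320.9, 162.5], [325.1, 196.0], [347.9, 178.8]]
8 [[294.7, 175.3], [317.8, 159.3], [321.7, 194.4], [344.5, 177.3]]
12 [[291.7, 171.8], [314.9, 155.9], [318.3, 192.5], [341.1, 175.6]]
0 [348.5 203.2]
90 [341.5 176. ]
180 [300.3 179.8]
270 [304.8 207.5]
```

View pics/pdish.png

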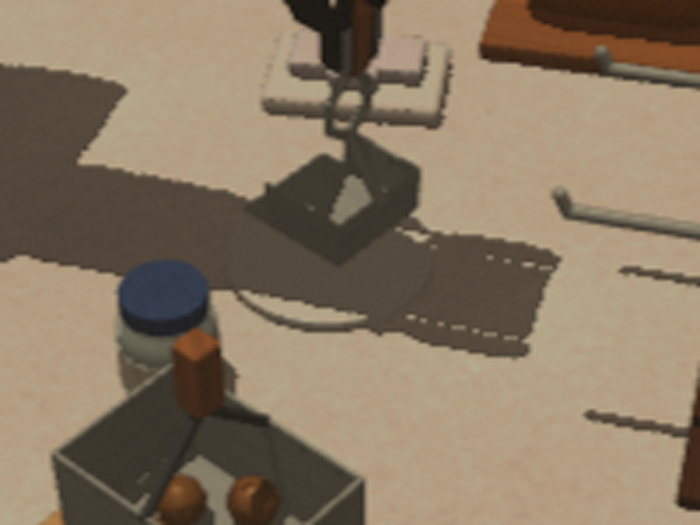

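The pan hangs over the dish (crop dish spans x 228–433) with a tilt of only about 1.7°. The predicted origin is (.392,.277), within 2 mm of the dish centre. Lowering.

Request:
move_arm(
  moves=[
    {"gripper": 0, "x": 0.2, "y": 0, "z": 2, "roll": 0},
    {"gripper": 0, "x": 0, "y": 0, "z": 1, "roll": 0},
    {"gripper": 0, "x": 0, "y": 0, "z": 0.3, "roll": 0},
    {"gripper": 0, "x": 0, "y": 0, "z": 0, "roll": 0},
  ],
)

```text
time_s: 57.3
eef_pos: [0.4129, 0.2731, 0.3307]
eef_rot: [0.0, -0.682, 0.731, -0.0]
wrist_force: [0.9, -0.4, -1.7]
opening: 0.25
```

Request:
move_arm(
  moves=[
    {"gripper": 0, "x": 0, "y": 0, "z": 0.2, "roll": 0},
    {"gripper": 0, "x": 0, "y": 0, "z": 0, "roll": 0},
  ],
)

```text
time_s: 57.55
eef_pos: [0.4128, 0.273, 0.3284]
eef_rot: [0.0, -0.682, 0.731, -0.0]
wrist_force: [-0.5, 1.0, -2.4]
opening: 0.254
```

Request:
move_arm(
  moves=[
    {"gripper": 0, "x": 0, "y": 0, "z": 0.2, "roll": 0},
    {"gripper": 0, "x": 0, "y": 0, "z": 0, "roll": 0},
  ],
)

```text
time_s: 57.8
eef_pos: [0.4126, 0.2729, 0.3261]
eef_rot: [-0.0, -0.682, 0.731, 0.0]
wrist_force: [-0.1, -0.4, -1.1]
opening: 0.246
```

Request:
move_arm(
  moves=[
    {"gripper": 0, "x": 0, "y": 0, "z": 0.2, "roll": 0},
    {"gripper": 0, "x": 0, "y": 0, "z": 0, "roll": 0},
  ],
)

```text
time_s: 58.05
eef_pos: [0.4126, 0.2729, 0.324]
eef_rot: [-0.0, -0.682, 0.731, 0.0]
wrist_force: [0.1, -0.4, -2.0]
opening: 0.248
```

Request:
move_arm(
  moves=[
    {"gripper": 0, "x": 0, "y": 0, "z": 0.1, "roll": 0},
    {"gripper": 0, "x": 0, "y": 0, "z": 0, "roll": 0},
  ],
)

```text
time_s: 58.3
eef_pos: [0.4127, 0.2729, 0.3231]
eef_rot: [-0.0, -0.682, 0.731, 0.0]
wrist_force: [0.9, 0.8, -1.9]
opening: 0.249
```

Request:
move_arm(
  moves=[
    {"gripper": 0, "x": 0, "y": 0, "z": 0.1, "roll": 0},
    {"gripper": 0, "x": 0, "y": 0, "z": 0, "roll": 0},
  ],
)

```text
time_s: 58.55
eef_pos: [0.4128, 0.273, 0.3225]
eef_rot: [0.0, -0.682, 0.731, -0.0]
wrist_force: [-1.0, -1.0, 1.2]
opening: 0.248
```

Request:
move_arm(
  moves=[
    {"gripper": 0, "x": 0, "y": 0, "z": 0.1, "roll": 0},
    {"gripper": 0, "x": 0, "y": 0, "z": 0, "roll": 0},
  ],
)

```text
time_s: 58.8
eef_pos: [0.4129, 0.273, 0.3225]
eef_rot: [0.0, -0.682, 0.731, -0.0]
wrist_force: [-3.3, -1.9, 9.8]
opening: 0.251
```

Contact. Easing off, releasing and rising.

Request:
move_arm(
  moves=[
    {"gripper": 0, "x": 0, "y": 0, "z": -0.1, "roll": 0},
    {"gripper": 35, "x": 0, "y": 0, "z": 0, "roll": 0},
    {"gripper": 60, "x": 0, "y": 0, "z": 0, "roll": 0},
    {"gripper": 100, "x": 0, "y": 0, "z": 0, "roll": 0},
    {"gripper": 100, "x": 0, "y": 0, "z": 0, "roll": 0},
  ],
)

```text
time_s: 59.42
eef_pos: [0.4127, 0.2729, 0.3221]
eef_rot: [-0.0, -0.682, 0.731, 0.0]
wrist_force: [0.2, -0.4, -0.8]
opening: 0.961
```

Request:
move_arm(
  moves=[
    {"gripper": 100, "x": 0, "y": 0, "z": 0, "roll": 0},
    {"gripper": 100, "x": 0, "y": 0, "z": -2, "roll": 0},
    {"gripper": 100, "x": 0, "y": 0, "z": -4, "roll": 0},
    {"gripper": 100, "x": 0, "y": 0, "z": -5, "roll": 0},
    {"gripper": 100, "x": 0, "y": 0, "z": -5, "roll": 0},
  ],
)

```text
time_s: 60.05
eef_pos: [0.4125, 0.2729, 0.4836]
eef_rot: [-0.0, -0.682, 0.731, 0.0]
wrist_force: [0.7, -0.1, 0.9]
opening: 0.999
```

Request:
move_arm(
  moves=[
    {"gripper": 100, "x": 5, "y": 0, "z": 0, "roll": 0},
    {"gripper": 100, "x": 5, "y": 0, "z": 0, "roll": 0},
    {"gripper": 100, "x": 5, "y": 0, "z": 0, "roll": 0},
    {"gripper": 100, "x": 5, "y": 0, "z": 0, "roll": 0},
    {"gripper": 100, "x": 5, "y": 0, "z": 0, "roll": 0},
  ],
)

```text
time_s: 60.68
eef_pos: [0.3947, 0.0222, 0.4824]
eef_rot: [0.0, -0.682, 0.731, -0.0]
wrist_force: [0.2, -0.2, 0.2]
opening: 0.999
```

Request:
move_arm(
  moves=[
    {"gripper": 100, "x": 5, "y": 0, "z": 0, "roll": 0},
    {"gripper": 100, "x": 5, "y": 0, "z": 0, "roll": 0},
    {"gripper": 100, "x": 5, "y": 0, "z": 0, "roll": 0},
    {"gripper": 100, "x": 5, "y": 0, "z": 0, "roll": 0},
    {"gripper": 100, "x": 0, "y": 0, "z": 0, "roll": 0},
  ],
)

```text
time_s: 61.3
eef_pos: [0.3807, -0.1786, 0.482]
eef_rot: [-0.0, -0.68, 0.733, 0.0]
wrist_force: [-0.4, -0.1, 0.3]
opening: 1.003
```

```bash
python3 dish.py; python3 see.py 120 130 430 460
python3 - <<'E'
from h import *
T=ctrl.camera("top");S=ctrl.camera("scene")
print("scoop grip blobs");
for n,c,bx in(("T",T,(140,250,260,370)),("S",S,(290,110,370,215))):
    for b in blobs(c,(0,130,30),(18,255,255),20)[0]:
        if bx[0]<b[2][0]<bx[2] and bx[1]<b[2][1]<bx[3]: print(n,b, plane(c,*b[2],.168+.02*(n=="T")))
for nm,P in(("scoop grip centre",(.4128,.273,.168)),("jam top",(.3826,.1084,.06))): print(nm,np.round(proj(T,P),1),np.round(proj(S,P),1))
# board: top-view quad
b,m=blobs(T,(12,85,60),(22,200,220),50);k=np.zeros_like(m);k[215:325,265:360]=m[215:325,265:360]
cs=np.vstack([q for q in cv2.findContours(cv2.morphologyEx(k,cv2.MORPH_OPEN,np.ones((3,3))),0,2)[0]]);h=cv2.convexHull(cs)
print("board",cv2.minAreaRect(np.array([plane(T,*q,.014)[:2]*1000 for q in h[:,0]],np.float32)))
T0=cv2.imread("pics/top0.png")[:,:,::-1]; 
for nm,(x,y,w,hh) in dict(bottle=(265,125,40,45),mug=(330,115,50,60),jam=(248,308,40,36)).items(): print(nm,np.abs(T0[y:y+hh,x:x+w].astype(int)-T["img"][y:y+hh,x:x+w]).mean())
E
```

```text
[ 0.3807 -0.1786  0.482 ] jaw 265.6899716264536 61.3
top 85 (np.int32(12), np.int32(17)) [287.9 233.6] [-80.  66.]
top 39 (np.int32(28), np.int32(3)) [326.1 230.1] [-92. -24.]
top 77 (np.int32(5), np.int32(37)) [342.  250.2] [-45. -64.]
top 116 (np.int32(13), np.int32(12)) [321.1 242.7] [-61. -14.]
top 183 (np.int32(7), np.int32(57)) [284.5 286.5] [47. 69.]
top 185 (np.int32(18), np.int32(17)) [318.2 262.4] [-14.  -9.]
top 37 (np.int32(11), np.int32(5)) [300.3 262.2] [-12.  34.]
top 32 (np.int32(10), np.int32(4)) [299.3 269.3] [ 4. 36.]
top 114 (np.int32(12), np.int32(13)) [327.6 277.4] [ 21. -32.]
top 116 (np.int32(12), np.int32(12)) [311.4 280.8] [31.  6.]
top 115 (np.int32(17), np.int32(21)) [333.3 304.9] [ 85. -48.]
top 63 (np.int32(19), np.int32(7)) [309.3 306. ] [90.  8.]
T dish? 600.0 ((265.8685302734375, 480.88079833984375), 54.28411865234375) (100, 355, 29, 45)
T dish? 584.0 ((270.10443115234375, 468.8043518066406), 78.38745880126953) (105, 342, 42, 67)
T dish? 1350.5 ((391.2342834472656, 274.5989990234375), 79.39035034179688) (166, 290, 63, 65)
S dish sample [17 64 80] [ 19
[... 440 characters left out ...]
76.9] pail floor fwd/side mm [-17.  -8.]
[420 273  13  11 103] [425.9 277.6] pail floor fwd/side mm [-238.  180.]
[ 398  281   45   60 1714] [418.9 310. ] pail floor fwd/side mm [-275.   97.]
scoop grip blobs
T (np.int32(115), (np.int32(178), np.int32(315), np.int32(14), np.int32(11)), array([183.9, 319.6])) [0.4088 0.2715 0.188 ]
S (np.int32(198), (np.int32(323), np.int32(134), np.int32(11), np.int32(22)), array([328.4, 143.9])) [0.4086 0.2732 0.168 ]
scoop grip centre [185.1 317.1] [329.8 144.5]
jam top [266. 325.] [278.7 209.8]
board ((510.0503234863281, -6.00775146484375), (150.54037475585938, 200.5572509765625), 86.1194076538086)
bottle 1.8724074074074073
mug 1.5766666666666667
jam 9.45
```

Everything checks out numerically. One last jam jar check: its image difference is probably the arm's shadow, which fell on it at the start. Then I hand in.

Run:
```python
from h import *
T=ctrl.camera("top");S=ctrl.camera("scene")
for n,c,im0 in(("T",T,"top0"),("S",S,"scene0")):
    c0=dict(c);c0["img"]=cv2.imread(f"pics/{im0}.png")[:,:,::-1].copy()
    for k in(c0,c):
        for b in blobs(k,(100,80,20),(130,255,255),100)[0]:
            if 250<b[2][0]<300 and 180<b[2][1]<345: print(n,b[0],b[2])
ctrl.hand_in()
```

```text
T 496 [266.1 327.3]
T 507 [266.4 327.3]
S 279 [275.5 203.1]
the job is handed in; nothing more can be done
```

I stood the pail on the board, moved all five walnuts into it with the scoop, stood the scoop on the dish, and handed the job in at about 61 s. The handing-in reported no verdict.

**How it went**
- **Tilting the scoop:** the moves allow no tool tilt, so I tilted it in the grip by pressing and dragging it on the tub rim and floor.
- **First scoop run:** pressing too hard dragged the pan about 9° lip-down. I levelled it and repeated the run.
- **Pouring:** I ran the scoop forward and stopped it sharply over the pail, three walnuts from the right trough and then two from the left.
- **Dish:** it was knocked about 5 cm partway through, so I measured it again at (0.391, 0.275) before placing the scoop.

**Last checks, all from camera measurements**
- **Walnuts:** four show clearly inside the pail from the top. In that view the fifth merges with the pail's grip; the scene camera shows it on its own. None show in the tub.
- **Pail and board:** the pail's grip has not shifted in the pictures, and the board measures within 2 mm of its first position.
- **Scoop:** it stands free about 4 mm from the middle of the dish. I infer it is level from where its grip settled and did not view it after release.
- **Bystanders:** the bottle and mug look unchanged. The jam jar's area of the top picture differed more, but its lid is within 0.3 pixel of where it began, so I put that down to the arm's shadow at the start. In the scene view the lid was found in only one of the two pictures, so that cross-check failed.

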